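Scan a reagent cartridge and clamp it in its nest

ROBOT

A 7-joint arm with a two-finger parallel gripper is mounted at the origin on the work surface. World frame = base frame: x ahead of the robot, y to its left, z up, the work surface at z = 0. Lengths are in m, angles in rad, forces in N, time in s.
With the tool pointing down it reaches from about 0.4 to 0.9 m from the base axis. Payload 5.5 kg.
Tool frame: the origin (TCP) lies midway between the tips of the shut fingers; the grasp point (between the pads) lies 19 mm behind it; z points along the fingers, y is the line along which they close (so a half turn about z gives the same grasp; the last joint's range is limited). The gripper opens to 92 mm and grips with 3 to 60 N. Pads are 19 mm wide; open, the fingers measure 130 mm over their backs; the gripper's body (75 mm by 190 mm) begins 47 mm behind the grasp point.
Start: joints at [-1.057, 0.501, -0.427, 1.55, 0.221, 1.138, -0.21], TCP at [0.161, 0.63, 0.227] pointing down, gripper open.
Joint ranges: [-2.88, 2.88], [-0.31, 2.03], [-1.54, 1.56], [0.2, 2.42], [-1.41, 4.55], [0.19, 2.02], [-2.57, 2.57]. Speed limits (rad/s): [2.57, 2.57, 3.14, 3.14, 3.14, 3.14, 3.14].

INTERFACE

Orientations are given as a 3x3 rotation matrix whose columns are the frame's x, y, z axes.
In Python, from station import robot gives the robot as it stands. The module is installed in compiled form; this text tells all that it offers.
- The arm moves only by the tool send_rows, never from a script. Its argument "moves" is one flat list of numbers, 7 for each row, row after row: the turn, a rotation vector about the tool's x, y, z scaled (see below), then the shift along the tool's x, y, z scaled (see below), then the opening, from -1 (shut) to 1 (fully open). In form: [ax, ay, az, dx, dy, dz, claw, ax, ay, az, dx, dy, dz, claw, ...]. A call has 1 to 5 rows; each row is the pose to reach, as a shift and turn from the pose commanded when the call began, along the tool's axes at that moment; what a row does not reach only later rows make up. The controller multiplies each number of a shift by 12 cm and each number of a turn by 45 degrees. A row lasts 1/8 s, in which the tool goes at most 62.5 mm and 10.7 degrees, less where a joint would pass 70% of its speed; a pose out of reach is approached as far as the arm can. A call with a number of a shift or a turn outside -1 to 1 is refused whole. A call with a gripper value outside its range is refused whole. The fingers move at their own pace and stop on an object; "force" is the grip in N (left out, the last holds). Time passes only in rows, so rows that repeat a pose let the fingers close. It gives the time, the measured TCP pose, the force, the opening and the grip force at its end, in the units of the state.
- robot.get_obs(): the state, without advancing time (a new reading comes with each control period).
- robot.camera(name): name is "side" or "top"; returns the picture (384x512x3 uint8, blue, green, red); there is no depth.
- robot.camera_params(name): a dict with "intrinsics" (3x3 intrinsics, pixels), "pose" (4x4, takes a point from camera to world coordinates). Camera axes: x right, y down, z forward; pixel columns grow to the right and rows downward; lengths in m; the calibration is good to about 2 mm. A picture is of the moment at which its call begins. camera_params takes no time and is no camera call.
- robot.job_done(): hands the job in; it is judged then, once.
The state is a dict: "clock": time; "joint_positions": joint angles; "joint_vel": joint speeds; "joint_efforts": joint torques, N m; "tcp_pos": TCP position; "eef_rot": TCP orientation; "contact_force": force on the tool from outside, world axes, zero at the start; "moment": the same for the moment, N m; "finger_gap": finger opening in m; "finger_force": force on a finger pad.
Only numpy, scipy, OpenCV 4.12 (cv2) and the standard library are available. Lean on these libraries where they do the work, as an engineer would, in place of code of your own. Each camera call takes 0.05 s, during which the arm holds its last target. There are 200 camera calls.

TASK

First pull the red clamp knob of the cartridge nest out until it clicks open and stays. Then take the blue cartridge, which stands on edge in the rack, lay it flat with its wells up on the middle of the code reader pad and let go of it so that the code underneath is read; after that pick it up again, set it flat in the nest, wells up (either way round), and push the knob fully home so that the clamp holds it. Leave the orange and grey cartridges standing in the rack.

Things in the scene. Friction and masses are not known exactly. Their poses are not given: they have to be found in the camera images.
- nest: Fixed aluminium nest, base 192 x 104 x 20 mm. Origin: on the table below the pocket's centre; x along the pocket, away from the knob; base spans x -113..+79 mm. Pocket 125 x 65 mm between black locators with sloped lead-ins, up to 20 mm above its floor; the middle 72 mm of both long sides is open for fingers. White clamp housing at x -112..-76, y -30..30, top 65 mm above the table (pin 74)
- nest_seat (a point): Centre of the pocket floor, 20 mm above the table, axes as the nest's: the centre of the cartridge's underside belongs here.
- clamp (a joint): Clamp slide along the nest's -x. 0 m: fully home, its 24 mm wide steel tongue reaches 10 mm into the pocket, 12 mm above the floor, over the cartridge's end skirt (blocks the pocket when empty). 0.036 m: fully out, pocket free. A sprung detent holds either end; moving past it takes about 8 to 14 N. It goes home only over a cartridge lying flat on the pocket floor
- knob_grip (a point): Centre of the red round knob: a cylinder 34 mm across and 28 mm long, its axis level along the nest's x, 45 mm above the table, on a 10 mm rod; when home its centre is 28 mm out from the housing's face. It moves with the slide. Pinch it from above across the nest's y
- pad: Fixed black code reader pad, 200 x 160 x 8 mm, with a green glass window in the middle. Origin: centre of its underside, x along the 200 mm.
- pad_center (a point): Centre of the pad's top face, 8 mm above the table.
- rack: Fixed grey rack, base 200 x 140 x 10 mm. Origin: centre of its underside. Three slots run along y at x = -66, 0 and +66 mm; each holds one standing cartridge at its two ends only (guides 28 mm wide, up to 34 mm above the table; the middle 90 mm is free for fingers). Which cartridge stands in which slot varies
- cart_blue: Blue cartridge, 120 x 60 x 24 mm. Origin: centre of underside (yellow label); x along the 120, y across the 60, z out to the face with dark wells, 24 mm up. Each end: white skirt 12 mm long, 10 mm thick; between them flat-sided, 24 mm thick. To be scanned and clamped. Starts on edge in the rack, y up, wells away from the robot (z along rack +x), top 70 mm above the table
- cart_orange: Orange cartridge, 120 x 60 x 24 mm. Origin: centre of underside (yellow label); x along the 120, y across the 60, z out to the face with dark wells, 24 mm up. Each end: white skirt 12 mm long, 10 mm thick; between them flat-sided, 24 mm thick. A bystander. Starts on edge in the rack, y up, wells away from the robot (z along rack +x), top 70 mm above the table
- cart_grey: Grey cartridge, 120 x 60 x 24 mm. Origin: centre of underside (yellow label); x along the 120, y across the 60, z out to the face with dark wells, 24 mm up. Each end: white skirt 12 mm long, 10 mm thick; between them flat-sided, 24 mm thick. A bystander. Starts on edge in the rack, y up, wells away from the robot (z along rack +x), top 70 mm above the table
Things that resemble listed ones, but are neither listed nor needed, are in the scene too. Leave any green or purple look-alike of the cart_blue alone.

How it is judged:
On the way, in this order (a step that is already met when the one before it is completed fails the run):
1. the clamp knob is pulled fully out and the slide stays there (value of joint clamp above 0.032 m), for 0.2 s.
2. the blue cartridge lies flat, wells up, released, on the middle of the reader pad (horizontal distance between cart_blue and pad_center below 0.055 m and z of cart_blue in the frame of pad_center below 0.004 m and angle between cart_blue's own z axis and vertical below 0.1 rad and contact force between the fingers and cart_blue below 0.2 N and linear speed of cart_blue below 0.02 m/s), for 0.2 s.
3. the blue cartridge lies flat in the nest, wells up, while the clamp is open (horizontal distance between cart_blue and nest_seat below 0.007 m and z of cart_blue in the frame of nest_seat between -0.003 and 0.003 m and angle between the x axis of cart_blue and the x axis of nest, either way round below 0.12 rad and angle between cart_blue's own z axis and vertical below 0.06 rad and value of joint clamp above 0.025 m), for 0.2 s.
At the end, for the whole second after the job is handed in: The blue cartridge lies at rest on the nest's pocket floor (within 7 mm of the centre, 3 mm of the floor's height, 0.12 rad of the pocket's length either way round, wells up within 0.06 rad), the clamp slide is within 4 mm of fully home, the other two cartridges stand upright in the rack (horizontal distance between cart_blue and nest_seat below 0.007 m and z of cart_blue in the frame of nest_seat between -0.003 and 0.003 m and angle between the x axis of cart_blue and the x axis of nest, either way round below 0.12 rad and angle between cart_blue's own z axis and vertical below 0.06 rad and value of joint clamp below 0.004 m and linear speed of cart_blue below 0.01 m/s and angle between each of cart_orange, cart_grey's own y axis and vertical below 0.15 rad); the robot touches nothing.
It fails at once if the orange cartridge is moved by more than 20 mm (distance of cart_orange from where it was at the start of the episode above 0.02 m).
It fails at once if the grey cartridge is moved by more than 20 mm (distance of cart_grey from where it was at the start of the episode above 0.02 m).
It also fails if it takes over 72 s, if anything falls off the work surface, if the arm or the gripper's body presses on something with over 40 N, if the wrist force passes 120 N, or if a joint passes its speed limit or range.

## Working session

There is one attempt and no reset: what is moved stays moved. The work goes in short steps, Python scripts to look and compute and a tool call to move; the robot and the scene stay as the last step left them, time stands still between calls to the robot, and variables do not carry over. Pictures are saved under pics/ and viewed, at most 10 in all, crops included, and the job is handed in when it is done.

Besides the shell and the picture viewer there is one more tool, called after ">>>" by a JSON object that holds its "name" and its "arguments". send_rows: Moves the arm, as the interface text tells. Shifts and turns lie within -1 to 1; 1 stands for 12 cm of shift or 45 degrees of turn. Its arguments: {"type":"object","properties":{"moves":{"type":"array"},"force":{"type":"number"}},"required":["moves"]}

```bash
mkdir -p pics; python3 - <<'E'
from station import robot
import cv2,numpy as np
o=robot.get_obs()
print({k:np.round(v,3).tolist() for k,v in o.items()})
for n in("side","top"):
    cv2.imwrite(f"pics/{n}0.png",robot.camera(n)); p=robot.camera_params(n); print(n,np.round(p["intrinsics"],1).tolist(),np.round(p["pose"],3).tolist())
a=cv2.imread("pics/side0.png");b=cv2.imread("pics/top0.png")
E
```

```text
{'clock': 0.0, 'joint_positions': [-1.057, 0.502, -0.427, 1.551, 0.221, 1.138, -0.21], 'joint_vel': [-0.0, -0.001, -0.0, -0.001, -0.001, 0.002, -0.0], 'joint_efforts': [0.001, -56.658, -5.816, -27.911, -0.069, 0.031, 0.0], 'tcp_pos': [0.161, 0.629, 0.226], 'eef_rot': [[-0.969, 0.248, -0.001], [0.248, 0.969, -0.002], [0.0, -0.002, -1.0]], 'contact_force': [0.526, 0.38, 0.038], 'moment': [0.006, 0.007, 0.05], 'finger_force': 0.0, 'finger_gap': 0.092}
side [[433.6, 0.0, 256.0], [0.0, 433.6, 185.1], [0.0, 0.0, 1.0]] [[0.993, -0.048, 0.108, 0.402], [-0.117, -0.563, 0.818, -1.022], [0.021, -0.825, -0.564, 0.849], [0.0, 0.0, 0.0, 1.0]]
top [[457.3, 0.0, 257.9], [0.0, 457.3, 193.2], [0.0, 0.0, 1.0]] [[0.008, -0.977, 0.212, 0.286], [-1.0, -0.007, 0.005, 0.115], [-0.003, -0.212, -0.977, 1.202], [0.0, 0.0, 0.0, 1.0]]
```

View pics/top0.png

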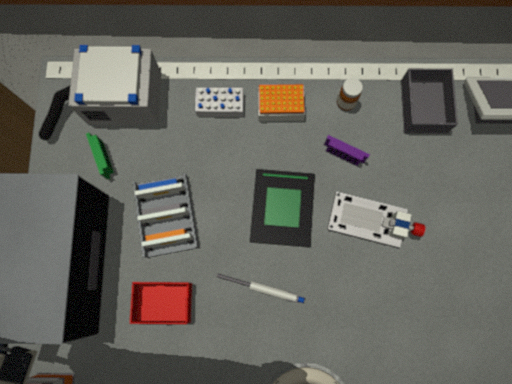

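View pics/side0.png

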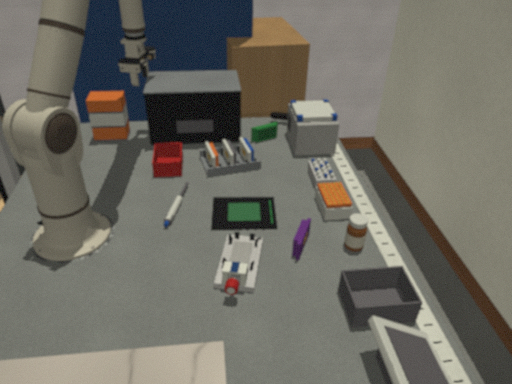

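The top view shows the rack at about (167,215), with blue in its upper, far slot at (160,186) and orange in the near slot at (168,238). The pad is at (283,208), and the nest at (370,218) with its red knob at (418,230). The side view shows the same items at rack (230,157), pad (244,212), nest (240,262) and knob (231,287). Next I'll view enlarged crops.

```bash
python3 - <<'E'
import cv2,numpy as np
a=cv2.imread("pics/side0.png");b=cv2.imread("pics/top0.png")
def c(i,x,y,w,h): return cv2.resize(i[y:y+h,x:x+w],(400,300),interpolation=cv2.INTER_CUBIC)
cv2.imwrite("pics/c0.png",np.vstack([np.hstack([c(b,125,170,100,75+15)[:,:], c(b,322,180,112,84)]),np.hstack([c(a,190,120,80,60),c(a,200,225,96,72)])]))
E
```

```text
(no output)
```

View pics/c0.png

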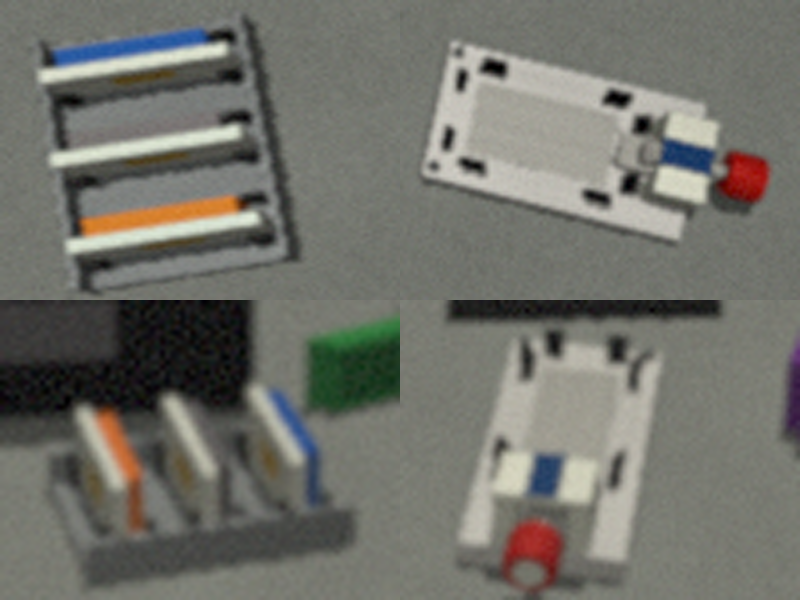

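The crop shows the cartridges standing with white undersides toward the robot. Blue is in the far slot (top picture about (160,184)). In the top crop the nest base corners are at (455,42), (422,178), (680,240) and (705,105). Now I'll measure.

```bash
cat > h.py <<'E'
import cv2,numpy as np
from station import robot
def cam(n): p=robot.camera_params(n); return np.array(p["intrinsics"]),np.array(p["pose"])
def ray(n,uv):
    K,T=cam(n); d=T[:3,:3]@np.linalg.solve(K,[uv[0],uv[1],1.]); return T[:3,3],d/np.linalg.norm(d)
def plane(n,uv,z):
    o,d=ray(n,uv); return (o+d*(z-o[2])/d[2])
def tri(a,b):
    o1,d1=ray("top",a); o2,d2=ray("side",b)
    s=np.linalg.lstsq(np.c_[d1,-d2],o2-o1,rcond=None)[0]; p,q=o1+s[0]*d1,o2+s[1]*d2
    return (p+q)/2,np.linalg.norm(p-q)
def blobs(img,lo,hi,box,k=3):
    h=cv2.cvtColor(img,cv2.COLOR_BGR2HSV); m=cv2.inRange(h,lo,hi); z=np.zeros_like(m); x,y,w,hh=box; z[y:y+hh,x:x+w]=m[y:y+hh,x:x+w]
    c,_=cv2.findContours(z,cv2.RETR_EXTERNAL,cv2.CHAIN_APPROX_NONE); return sorted(c,key=cv2.contourArea,reverse=True)[:k]
def cen(c): m=cv2.moments(c); return np.array([m["m10"],m["m01"]])/m["m00"]
E
python3 - <<'E'
from h import *
np.set_printoptions(precision=4,suppress=True)
T=cv2.imread("pics/top0.png");S=cv2.imread("pics/side0.png")
# knob
kt=blobs(T,(0,150,60),(10,255,255),(400,210,40,40),1)[0];ks=blobs(S,(0,150,60),(10,255,255),(215,270,35,35),1)[0]
print("knob",cen(kt),cen(ks),tri(cen(kt),cen(ks)),"top z.045",plane("top",cen(kt),.045))
# pad green window
gt=blobs(T,(50,100,60),(80,255,255),(255,183,50,60),1)[0];gs=blobs(S,(50,100,60),(80,255,255),(215,195,50,35),1)[0]
print("win",tri(cen(gt),cen(gs)),plane("top",cen(gt),.008),plane("side",cen(gs),.008), cv2.minAreaRect(gt))
pb=blobs(T,(0,0,0),(179,255,55),(240,160,85,95),1)[0]; r=cv2.minAreaRect(pb); print("pad",r,plane("top",r[0],.006)); B=[plane("top",p,.008) for p in cv2.boxPoints(r)]; print(np.array(B))
# strips & colours
for c in blobs(T,(0,0,150),(179,70,255),(130,170,65,85),3):
    r=cv2.minAreaRect(c); b=np.array([plane("top",p,.07) for p in cv2.boxPoints(r)]);print("strip",cen(c),r[1],plane("top",cen(c),.07),np.linalg.norm(b-np.roll(b,1,0),axis=1)); l=b[np.argsort(b[:,1])]; d=(l[2:].mean(0)-l[:2].mean(0)); print("  ang",np.degrees(np.arctan2(d[1],d[0])), l[:2].mean(0),l[2:].mean(0))
for n,I,box in(("top",T,(130,170,65,85)),("side",S,(200,135,65,40))):
  for k,lo,hi in(("blue",(105,120,50),(125,255,255)),("orange",(5,150,80),(20,255,255))):
    for c in blobs(I,lo,hi,box,1): print(n,k,cen(c),cv2.contourArea(c),plane(n,cen(c),.07), np.array([plane(n,p,.07)[:2] for p in cv2.boxPoints(cv2.minAreaRect(c))]).tolist())
# nest base
c=blobs(T,(0,0,140),(179,60,255),(322,182,95,70),1)[0]; P=c[:,0,:].astype(float)
q=np.array([[455-400,42],[422-400,178],[680-400,240],[705-400,105]])/3.571+[322,180]
W=[]
for i in range(4):
    a,b=q[i],q[(i+1)%4]; u=(b-a)/np.linalg.norm(b-a); nn=np.array([-u[1],u[0]]); s=(P-a)@u; e=(P-a)@nn; L=np.linalg.norm(b-a)
    k=P[(abs(e)<2.5)&(s>4)&(s<L-4)]; f=cv2.fitLine(k.astype(np.float32),cv2.DIST_HUBER,0,.01,.01).ravel(); W.append((f,len(k)))
C=[]
for i in range(4):
    f,g=W[i-1][0],W[i][0]; t=np.linalg.solve(np.c_[f[:2],-g[:2]],g[2:]-f[2:]); C.append(f[2:]+t[0]*f[:2])
X=np.array([plane("top",p,.02) for p in C]); print("nest",[w[1] for w in W],np.array(C),q); print(X, np.linalg.norm(X-np.roll(X,-1,0),axis=1))
for e in range(4): d=X[(e+1)%4]-X[e]; print(np.degrees(np.arctan2(d[1],d[0])))
E
```

```text
knob [418.247 229.256] [231.938  283.3846] (array([ 0.4455, -0.2841,  0.0529]), np.float64(0.001752579985578792)) top z.045 [ 0.4457 -0.2869  0.045 ]
win (array([0.508 , 0.0513, 0.0119]), np.float64(0.004037977012452732)) [0.5108 0.0512 0.008 ] [0.5064 0.0558 0.008 ] ((282.57305908203125, 206.90489196777344), (33.85816955566406, 36.851524353027344), 3.814074993133545)
pad ((283.02813720703125, 207.67636108398438), (60.207584381103516, 72.89881896972656), 4.969740390777588) [0.5061 0.0545 0.006 ]
[[ 0.4157  0.1415  0.008 ]
 [ 0.6122  0.1267  0.008 ]
 [ 0.5987 -0.035   0.008 ]
 [ 0.4033 -0.0148  0.008 ]]
strip [160.1861 213.2868] (4.807156562805176, 48.21723937988281) [0.4778 0.3662 0.07  ] [0.0123 0.1203 0.0124 0.12  ]
  ang 101.12693216884044 [0.4894 0.3064 0.07  ] [0.4663 0.4243 0.07  ]
strip [157.795  188.2319] (4.467077255249023, 48.02738571166992) [0.5423 0.3757 0.07  ] [0.0117 0.1213 0.0118 0.121 ]
  ang 100.91564432036873 [0.5538 0.3167 0.07  ] [0.5308 0.4357 0.07  ]
strip [165.0793 239.2888] (4.397134780883789, 49.210487365722656) [0.4126 0.3505 0.07  ] [0.011  0.1213 0.011  0
[... 709 characters left out ...]
3161522077274097], [0.5622740552268645, 0.3253836726208359]]
side orange [213.48   148.6133] 25.0 [0.4252 0.3537 0.07  ] [[0.41146302703255677, 0.40204947336420327], [0.4210685409824972, 0.4096864184930191], [0.44069415613342905, 0.29348808687511685], [0.4315561630536807, 0.2867842424601539]]
nest [31, 64, 9, 62] [[336.334  190.9878]
 [327.8489 228.1636]
 [399.3988 246.373 ]
 [408.0147 209.1696]] [[337.4018 191.7614]
 [328.1607 229.846 ]
 [400.4094 247.2081]
 [407.4102 209.4035]]
[[ 0.5494 -0.0859  0.02  ]
 [ 0.4503 -0.061   0.02  ]
 [ 0.4044 -0.2441  0.02  ]
 [ 0.5019 -0.2723  0.02  ]] [0.1022 0.1888 0.1015 0.1924]
165.92311216998698
-104.06925342424688
-16.111742270692115
75.70091977043576
```

```bash
cat >> h.py <<'E'
from scipy.spatial.transform import Rotation as Ro
def R(psi,tilt=0):
    """tool y at heading psi (deg) with tool down, then tilted about tool x so that tool z leans along +y"""
    p=np.radians(psi); y=np.array([np.cos(p),np.sin(p),0]); z=np.array([0,0,-1.]); return np.c_[np.cross(y,z),y,z]@Ro.from_euler("x",-tilt,degrees=True).as_matrix()
def plan(*wps,start=None):
    o=robot.get_obs(); p,Q=start or (np.array(o["tcp_pos"]),np.array(o["eef_rot"]))
    for w in wps:
        q,N=np.array(w[:3]),R(*w[3:]); t=Ro.from_matrix(Q.T@N).as_rotvec()/np.radians(45); d=Q.T@(q-p)/.12
        print(w,"->",np.round(np.r_[t,d],3).tolist()); p,Q=q,N
def st():
    o=robot.get_obs(); Q=np.array(o["eef_rot"])
    print("t",round(o["clock"],2),"tcp",np.round(o["tcp_pos"],4),"psi",round(np.degrees(np.arctan2(Q[1,1],Q[0,1])),2),"tool z",np.round(Q[:,2],3),"j",np.round(o["joint_positions"],2),"gap",round(o["finger_gap"],4),"F",np.round(o["contact_force"],1),"ff",round(float(o["finger_force"]),1))
E
python3 - <<'E'
from h import *
plan((.19,.51,.23,50),(.28,.41,.23,18),(.38,.30,.23,-14.1),(.43,.19,.23,-14.1),(.445,.07,.23,-14.1),(.445,-.04,.23,-14.1),(.445,-.15,.21,-14.1),(.445,-.25,.17,-14.1),(.4455,-.287,.11,-14.1),(.4455,-.287,.026,-14.1))
E
```

```text
(0.19, 0.51, 0.23, 50) -> [-0.002, 0.0, 0.57, -0.479, -0.901, -0.034]
(0.28, 0.41, 0.23, 18) -> [0.0, 0.0, 0.711, -1.11, -0.156, 0.0]
(0.38, 0.3, 0.23, -14.1) -> [0.0, 0.0, 0.713, -1.129, 0.509, 0.0]
(0.43, 0.19, 0.23, -14.1) -> [0.0, 0.0, 0.0, -0.788, 0.627, 0.0]
(0.445, 0.07, 0.23, -14.1) -> [0.0, 0.0, 0.0, -0.939, 0.365, 0.0]
(0.445, -0.04, 0.23, -14.1) -> [0.0, 0.0, 0.0, -0.889, 0.223, 0.0]
(0.445, -0.15, 0.21, -14.1) -> [0.0, 0.0, 0.0, -0.889, 0.223, 0.167]
(0.445, -0.25, 0.17, -14.1) -> [0.0, 0.0, 0.0, -0.808, 0.203, 0.333]
(0.4455, -0.287, 0.11, -14.1) -> [0.0, 0.0, 0.0, -0.298, 0.079, 0.5]
(0.4455, -0.287, 0.026, -14.1) -> [0.0, 0.0, 0.0, 0.0, 0.0, 0.7]
```

>>> {"name": "send_rows", "arguments": {"moves": [0,0,0.57,-0.48,-0.9,-0.03,1,0,0,0.57,-0.48,-0.9,-0.03,1,0,0,0.57,-0.48,-0.9,-0.03,1]}}

```text
clock: 0.48
tcp_pos: [0.1924, 0.505, 0.2291]
eef_rot: [[-0.76, 0.65, 0.001], [0.649, 0.76, -0.006], [-0.004, -0.004, -1.0]]
contact_force: [-0.6, 0.9, 0.2]
finger_gap: 0.0917
finger_force: 0.0
```

>>> {"name": "send_rows", "arguments": {"moves": [0,0,0.71,-1,-0.15,0,1,0,0,0.71,-1,-0.15,0,1,0,0,0.71,-1,-0.15,0,1,0,0,0.71,-1,-0.15,0,1]}}

```text
clock: 0.98
tcp_pos: [0.2708, 0.4193, 0.2302]
eef_rot: [[-0.31, 0.951, -0.0], [0.951, 0.31, -0.0], [-0.0, -0.0, -1.0]]
contact_force: [0.8, 0.2, -0.3]
finger_gap: 0.0919
finger_force: 0.0
```

>>> {"name": "send_rows", "arguments": {"moves": [0,0,0.71,-1,0.5,0,1,0,0,0.71,-1,0.5,0,1,0,0,0.71,-1,0.5,0,1,0,0,0.71,-1,0.5,0,1]}}

```text
clock: 1.48
tcp_pos: [0.3648, 0.3244, 0.2301]
eef_rot: [[0.236, 0.972, -0.0], [0.972, -0.236, -0.0], [-0.0, -0.0, -1.0]]
contact_force: [0.1, 0.4, 0.2]
finger_gap: 0.092
finger_force: 0.0
```

```bash
python3 - <<'E'
from h import *
st()
plan((.43,.20,.23,-14.1),(.445,.09,.23,-14.1),(.445,-.02,.23,-14.1),(.445,-.13,.23,-14.1),(.445,-.23,.20,-14.1),(.4455,-.287,.12,-14.1))
E
```

```text
t 1.48 tcp [0.3648 0.3244 0.2301] psi -13.66 tool z [-0. -0. -1.] j [-0.72  0.18 -0.06  1.95  0.01  1.01 -1.03] gap 0.092 F [0.1 0.4 0.2] ff 0.0
(0.43, 0.2, 0.23, -14.1) -> [-0.0, 0.0, 0.01, -0.879, 0.773, 0.001]
(0.445, 0.09, 0.23, -14.1) -> [0.0, 0.0, 0.0, -0.859, 0.345, 0.0]
(0.445, -0.02, 0.23, -14.1) -> [0.0, 0.0, 0.0, -0.889, 0.223, 0.0]
(0.445, -0.13, 0.23, -14.1) -> [0.0, 0.0, 0.0, -0.889, 0.223, 0.0]
(0.445, -0.23, 0.2, -14.1) -> [0.0, 0.0, 0.0, -0.808, 0.203, 0.25]
(0.4455, -0.287, 0.12, -14.1) -> [0.0, 0.0, 0.0, -0.46, 0.12, 0.667]
```

>>> {"name": "send_rows", "arguments": {"moves": [0,0,0.01,-0.88,0.77,0,1,0,0,0.01,-0.88,0.77,0,1,0,0,0.01,-0.88,0.77,0,1]}}

```text
clock: 1.85
tcp_pos: [0.4299, 0.1975, 0.2303]
eef_rot: [[0.245, 0.97, 0.0], [0.97, -0.245, -0.001], [-0.001, 0.0, -1.0]]
contact_force: [0.5, -0.0, 0.2]
finger_gap: 0.092
finger_force: 0.0
```

>>> {"name": "send_rows", "arguments": {"moves": [0,0,0,-0.86,0.35,0,1,0,0,0,-0.86,0.35,0,1,0,0,0,-0.86,0.35,0,1]}}

```text
clock: 2.22
tcp_pos: [0.4442, 0.0875, 0.2303]
eef_rot: [[0.246, 0.969, -0.0], [0.969, -0.246, -0.001], [-0.001, -0.0, -1.0]]
contact_force: [-0.0, 0.7, 0.2]
finger_gap: 0.0919
finger_force: 0.0
```

>>> {"name": "send_rows", "arguments": {"moves": [0,0,0,-0.89,0.22,0,1,0,0,0,-0.89,0.22,0,1,0,0,0,-0.89,0.22,0,1]}}

```text
clock: 2.6
tcp_pos: [0.4433, -0.0217, 0.2304]
eef_rot: [[0.247, 0.969, 0.0], [0.969, -0.247, -0.0], [-0.0, 0.0, -1.0]]
contact_force: [0.2, 0.3, -0.7]
finger_gap: 0.0919
finger_force: 0.0
```

>>> {"name": "send_rows", "arguments": {"moves": [0,0,0,-0.89,0.22,0,1,0,0,0,-0.89,0.22,0,1,0,0,0,-0.89,0.22,0,1]}}

```text
clock: 2.98
tcp_pos: [0.443, -0.1315, 0.2304]
eef_rot: [[0.247, 0.969, 0.0], [0.969, -0.247, -0.001], [-0.0, 0.001, -1.0]]
contact_force: [-0.4, 0.1, -0.2]
finger_gap: 0.0919
finger_force: 0.0
```

>>> {"name": "send_rows", "arguments": {"moves": [0,0,0,-0.81,0.2,0.25,1,0,0,0,-0.81,0.2,0.25,1,0,0,0,-0.81,0.2,0.25,1]}}

```text
clock: 3.35
tcp_pos: [0.4418, -0.2306, 0.1991]
eef_rot: [[0.247, 0.969, -0.002], [0.969, -0.247, 0.0], [-0.0, -0.002, -1.0]]
contact_force: [-0.1, 1.1, 0.2]
finger_gap: 0.0919
finger_force: 0.0
```

```bash
python3 - <<'E'
from h import *
st()
plan((.4455,-.287,.12,-14.1),(.4455,-.287,.026,-14.1))
E
```

```text
t 3.35 tcp [ 0.4418 -0.2306  0.1991] psi -14.29 tool z [-0.002  0.    -1.   ] j [ 0.07  0.24  0.42  1.98 -0.12  0.95  0.29] gap 0.0919 F [-0.1  1.1  0.2] ff 0.0
(0.4455, -0.287, 0.12, -14.1) -> [-0.002, 0.0, -0.004, -0.448, 0.147, 0.659]
(0.4455, -0.287, 0.026, -14.1) -> [0.0, 0.0, 0.0, 0.0, 0.0, 0.783]
```

>>> {"name": "send_rows", "arguments": {"moves": [0,0,0,-0.45,0.15,0.66,1,0,0,0,-0.45,0.15,0.66,1,0,0,0,-0.45,0.15,0.66,1]}}

```text
clock: 3.72
tcp_pos: [0.4454, -0.2847, 0.1188]
eef_rot: [[0.245, 0.97, -0.004], [0.97, -0.245, 0.003], [0.002, -0.005, -1.0]]
contact_force: [-0.6, 0.5, -0.0]
finger_gap: 0.0918
finger_force: 0.0
```

>>> {"name": "send_rows", "arguments": {"moves": [0,0,0,0,0,0.3,1,0,0,0,0,0,0.6,1,0,0,0,0,0,0.78,1,0,0,0,0,0,0.78,1]}}

```text
clock: 4.22
tcp_pos: [0.4465, -0.2841, 0.0271]
eef_rot: [[0.244, 0.97, -0.001], [0.97, -0.244, 0.003], [0.003, -0.002, -1.0]]
contact_force: [-0.1, 0.5, 0.4]
finger_gap: 0.0916
finger_force: 0.0
```

>>> {"name": "send_rows", "arguments": {"moves": [0,0,0,0,0,0,-1,0,0,0,0,0,0,-1,0,0,0,0,0,0,-1,0,0,0,0,0,0,-1,0,0,0,0,0,0,-1], "force": 40}}

```text
clock: 4.85
tcp_pos: [0.4455, -0.2878, 0.0276]
eef_rot: [[0.248, 0.969, 0.0], [0.969, -0.248, -0.0], [0.0, 0.0, -1.0]]
contact_force: [-0.3, 0.2, -0.9]
finger_gap: 0.0466
finger_force: 0.0
```

```bash
python3 - <<'E'
from h import *
st()
E
```

```text
t 4.85 tcp [ 0.4455 -0.2878  0.0276] psi -14.38 tool z [ 0. -0. -1.] j [ 0.25  0.57  0.34  2.   -0.32  0.62  0.55] gap 0.0466 F [-0.3  0.2 -0.9] ff 0.0
```

>>> {"name": "send_rows", "arguments": {"moves": [0,0,0,0,0,0,-1,0,0,0,0,0,0,-1,0,0,0,0,0,0,-1,0,0,0,0,0,0,-1], "force": 45}}

```text
clock: 5.35
tcp_pos: [0.4459, -0.2878, 0.0275]
eef_rot: [[0.248, 0.969, 0.0], [0.969, -0.248, -0.0], [-0.0, 0.0, -1.0]]
contact_force: [1.6, -0.5, -2.2]
finger_gap: 0.0333
finger_force: 45.0
```

>>> {"name": "send_rows", "arguments": {"moves": [0,0,0,-0.08,0,0,-1,0,0,0,-0.16,0,0,-1,0,0,0,-0.24,0,0,-1,0,0,0,-0.31,0,0,-1,0,0,0,-0.31,0,0,-1], "force": 45}}

```text
clock: 5.98
tcp_pos: [0.437, -0.3225, 0.0274]
eef_rot: [[0.247, 0.969, 0.001], [0.969, -0.247, 0.002], [0.003, -0.0, -1.0]]
contact_force: [3.8, 5.2, 0.6]
finger_gap: 0.0326
finger_force: 45.0
```

```bash
python3 - <<'E'
from h import *
st()
E
```

```text
t 5.97 tcp [ 0.437  -0.3225  0.0274] psi -14.33 tool z [ 0.001  0.002 -1.   ] j [ 0.32  0.59  0.34  1.97 -0.32  0.64  0.61] gap 0.0326 F [3.8 5.2 0.6] ff 45.0
```

>>> {"name": "send_rows", "arguments": {"moves": [0,0,0,-0.03,0,0,-1,0,0,0,-0.03,0,0,-1,0,0,0,-0.03,0,0,-1]}}

```text
clock: 6.35
tcp_pos: [0.437, -0.3226, 0.0274]
eef_rot: [[0.245, 0.969, 0.0], [0.969, -0.245, 0.007], [0.006, -0.001, -1.0]]
contact_force: [5.9, 12.8, 4.7]
finger_gap: 0.0329
finger_force: 45.0
```

>>> {"name": "send_rows", "arguments": {"moves": [0,0,0,0.03,0,0,0.5,0,0,0,0.03,0,0,0.5,0,0,0,0.03,0,0,0.5,0,0,0,0.03,0,0,0.5]}}

```text
clock: 6.85
tcp_pos: [0.4357, -0.3246, 0.0275]
eef_rot: [[0.249, 0.968, -0.0], [0.968, -0.249, -0.0], [-0.001, -0.0, -1.0]]
contact_force: [-0.1, -0.2, -0.5]
finger_gap: 0.0671
finger_force: 0.0
```

>>> {"name": "send_rows", "arguments": {"moves": [0,0,0,0,0,-0.5,0.1,0,0,0,0,0,-1,0.1,0,0,0,0,0,-1,0.1]}}

```text
clock: 7.22
tcp_pos: [0.439, -0.3266, 0.1524]
eef_rot: [[0.249, 0.968, 0.008], [0.969, -0.249, -0.005], [-0.003, 0.009, -1.0]]
contact_force: [0.8, -0.6, 0.6]
finger_gap: 0.0507
finger_force: 0.0
```

```bash
python3 - <<'E'
from h import *
st()
T=robot.camera("top");kt=blobs(T,(0,150,60),(10,255,255),(395,205,60,60),1)
print([ (cen(c),cv2.contourArea(c),plane("top",cen(c),.05)) for c in kt])
plan((.445,-.22,.2,-8),(.45,-.11,.2,0),(.46,0,.2,6),(.48,.11,.2,11.1),(.50,.22,.2,11.1),(.53,.32,.2,11.1),(.5492,.377,.14,11.1),(.5492,.377,.038,11.1))
E
```

```text
t 7.22 tcp [ 0.439  -0.3266  0.1524] psi -14.41 tool z [ 0.008 -0.005 -1.   ] j [ 0.24  0.39  0.43  1.91 -0.21  0.87  0.53] gap 0.0507 F [ 0.8 -0.6  0.6] ff 0.0
[(array([432.26417704, 232.65145228]), 120.5, array([ 0.43660279, -0.31994023,  0.05      ]))]
(0.445, -0.22, 0.2, -8) -> [0.006, 0.002, -0.142, 0.864, -0.156, -0.419]
(0.45, -0.11, 0.2, 0) -> [0.0, 0.0, -0.178, 0.914, -0.086, 0.0]
(0.46, 0, 0.2, 6) -> [0.0, 0.0, -0.133, 0.917, 0.083, 0.0]
(0.48, 0.11, 0.2, 11.1) -> [0.0, 0.0, -0.113, 0.894, 0.262, 0.0]
(0.5, 0.22, 0.2, 11.1) -> [0.0, 0.0, 0.0, 0.867, 0.34, 0.0]
(0.53, 0.32, 0.2, 11.1) -> [0.0, 0.0, 0.0, 0.77, 0.406, 0.0]
(0.5492, 0.377, 0.14, 11.1) -> [0.0, 0.0, 0.0, 0.435, 0.248, 0.5]
(0.5492, 0.377, 0.038, 11.1) -> [0.0, 0.0, 0.0, 0.0, 0.0, 0.85]
```

>>> {"name": "send_rows", "arguments": {"moves": [0,0,-0.14,0.86,-0.16,-0.42,0.1,0,0,-0.14,0.86,-0.16,-0.42,0.1,0,0,-0.14,0.86,-0.16,-0.42,0.1]}}

```text
clock: 7.65
tcp_pos: [0.4442, -0.2149, 0.198]
eef_rot: [[0.134, 0.991, 0.001], [0.991, -0.134, 0.002], [0.002, 0.0, -1.0]]
contact_force: [0.0, 0.4, -0.7]
finger_gap: 0.0508
finger_force: 0.0
```

>>> {"name": "send_rows", "arguments": {"moves": [0,0,-0.18,0.91,-0.09,0,0.1,0,0,-0.18,0.91,-0.09,0,0.1,0,0,-0.18,0.91,-0.09,0,0.1]}}

```text
clock: 8.02
tcp_pos: [0.4471, -0.1062, 0.1964]
eef_rot: [[-0.006, 1.0, -0.003], [1.0, 0.006, 0.001], [0.001, -0.003, -1.0]]
contact_force: [-0.2, -0.5, -0.3]
finger_gap: 0.0509
finger_force: 0.0
```

>>> {"name": "send_rows", "arguments": {"moves": [0,0,-0.13,0.92,0.08,0,0.1,0,0,-0.13,0.92,0.08,0,0.1,0,0,-0.13,0.92,0.08,0,0.1]}}

```text
clock: 8.4
tcp_pos: [0.4572, 0.0033, 0.1968]
eef_rot: [[-0.107, 0.994, -0.002], [0.994, 0.107, 0.0], [0.001, -0.002, -1.0]]
contact_force: [0.1, -0.5, -0.4]
finger_gap: 0.0503
finger_force: 0.0
```

>>> {"name": "send_rows", "arguments": {"moves": [0,0,-0.11,0.9,0.26,0,0.1,0,0,-0.11,0.9,0.26,0,0.1,0,0,-0.11,0.9,0.26,0,0.1]}}

```text
clock: 8.78
tcp_pos: [0.4779, 0.1135, 0.1969]
eef_rot: [[-0.192, 0.981, -0.001], [0.981, 0.192, 0.0], [0.0, -0.001, -1.0]]
contact_force: [-0.2, -0.8, -1.1]
finger_gap: 0.0504
finger_force: 0.0
```

>>> {"name": "send_rows", "arguments": {"moves": [0,0,0,0.87,0.34,0,0.1,0,0,0,0.87,0.34,0,0.1,0,0,0,0.87,0.34,0,0.1]}}

```text
clock: 9.15
tcp_pos: [0.4983, 0.2234, 0.1969]
eef_rot: [[-0.191, 0.982, -0.001], [0.982, 0.191, 0.0], [0.0, -0.001, -1.0]]
contact_force: [-0.0, -0.3, -0.1]
finger_gap: 0.0506
finger_force: 0.0
```

>>> {"name": "send_rows", "arguments": {"moves": [0,0,0,0.77,0.4,0,0.1,0,0,0,0.77,0.4,0,0.1,0,0,0,0.77,0.4,0,0.1]}}

```text
clock: 9.52
tcp_pos: [0.5284, 0.3217, 0.1967]
eef_rot: [[-0.189, 0.982, -0.001], [0.982, 0.189, -0.001], [-0.001, -0.001, -1.0]]
contact_force: [-0.4, -0.1, -0.2]
finger_gap: 0.0503
finger_force: 0.0
```

```bash
python3 - <<'E'
from h import *
st()
plan((.5492,.377,.12,11.1),(.5492,.377,.038,11.1))
E
```

```text
t 9.53 tcp [0.5284 0.3217 0.1967] psi 10.9 tool z [-0.001 -0.001 -1.   ] j [-0.62  0.44  0.04  1.68 -0.02  1.03 -0.38] gap 0.0503 F [-0.4 -0.1 -0.2] ff 0.0
(0.5492, 0.377, 0.12, 11.1) -> [-0.001, 0.001, -0.005, 0.42, 0.258, 0.638]
(0.5492, 0.377, 0.038, 11.1) -> [0.0, 0.0, 0.0, 0.0, 0.0, 0.683]
```

>>> {"name": "send_rows", "arguments": {"moves": [0,0,0,0.42,0.26,0.64,0.1,0,0,0,0.42,0.26,0.64,0.1,0,0,0,0.42,0.26,0.64,0.1,0,0,0,0.42,0.26,0.64,0.1]}}

```text
clock: 10.02
tcp_pos: [0.5502, 0.3734, 0.1216]
eef_rot: [[-0.185, 0.983, 0.001], [0.983, 0.185, -0.002], [-0.002, 0.0, -1.0]]
contact_force: [1.1, -0.4, 1.2]
finger_gap: 0.0501
finger_force: 0.0
```

>>> {"name": "send_rows", "arguments": {"moves": [0,0,0,0,0,0.3,0.1,0,0,0,0,0,0.55,0.1,0,0,0,0,0,0.68,0.1,0,0,0,0,0,0.68,0.1]}}

```text
clock: 10.52
tcp_pos: [0.549, 0.3755, 0.0396]
eef_rot: [[-0.187, 0.982, -0.0], [0.982, 0.187, -0.001], [-0.001, -0.001, -1.0]]
contact_force: [0.4, -0.4, -0.3]
finger_gap: 0.0505
finger_force: 0.0
```

>>> {"name": "send_rows", "arguments": {"moves": [0,0,0,0,0,0,-1,0,0,0,0,0,0,-1,0,0,0,0,0,0,-1,0,0,0,0,0,0,-1,0,0,0,0,0,0,-1], "force": 25}}

```text
clock: 11.15
tcp_pos: [0.5493, 0.3774, 0.0404]
eef_rot: [[-0.188, 0.982, 0.001], [0.982, 0.188, 0.001], [0.001, 0.001, -1.0]]
contact_force: [-1.2, -1.1, 6.2]
finger_gap: 0.0237
finger_force: 25.0
```

```bash
python3 - <<'E'
from h import *
st()
E
```

```text
t 11.15 tcp [0.5493 0.3774 0.0404] psi 10.84 tool z [ 0.001  0.001 -1.   ] j [-0.66  0.7   0.03  1.64 -0.02  0.8  -0.43] gap 0.0237 F [-1.2 -1.1  6.2] ff 25.0
```

>>> {"name": "send_rows", "arguments": {"moves": [0,0,0,0,0,-0.25,-1,0,0,0,0,0,-0.6,-1,0,0,0,0,0,-1,-1,0,0,0,0,0,-1,-1]}}

```text
clock: 11.65
tcp_pos: [0.5513, 0.3787, 0.164]
eef_rot: [[-0.188, 0.982, 0.007], [0.982, 0.188, 0.005], [0.004, 0.007, -1.0]]
contact_force: [-0.3, 1.4, -2.4]
finger_gap: 0.0238
finger_force: 25.0
```

```bash
python3 - <<'E'
from h import *
st()
plan((.545,.27,.2,8),(.535,.16,.2,4,20),(.53,.053,.19,0,40),(.53,.053,.10,0,40),(.53,.053,.05,0,40))
E
```

```text
t 11.65 tcp [0.5513 0.3787 0.164 ] psi 10.83 tool z [ 0.007  0.005 -1.   ] j [-0.67  0.55  0.03  1.58 -0.02  1.   -0.44] gap 0.0238 F [-0.3  1.4 -2.4] ff 25.0
(0.545, 0.27, 0.2, 8) -> [0.009, -0.005, 0.063, -0.879, -0.22, -0.305]
(0.535, 0.16, 0.2, 4, 20) -> [-0.444, -0.016, 0.088, -0.896, -0.21, 0.0]
(0.53, 0.053, 0.19, 0, 40) -> [-0.444, -0.045, 0.077, -0.887, -0.126, 0.043]
(0.53, 0.053, 0.1, 0, 40) -> [0.0, 0.0, 0.0, 0.0, -0.482, 0.575]
(0.53, 0.053, 0.05, 0, 40) -> [0.0, 0.0, 0.0, 0.0, -0.268, 0.319]
```

>>> {"name": "send_rows", "arguments": {"moves": [0,0,0.06,-0.88,-0.22,-0.3,-1,0,0,0.06,-0.88,-0.22,-0.3,-1,0,0,0.06,-0.88,-0.22,-0.3,-1]}}

```text
clock: 12.02
tcp_pos: [0.5438, 0.262, 0.1954]
eef_rot: [[-0.134, 0.991, 0.0], [0.991, 0.134, -0.003], [-0.003, -0.0, -1.0]]
contact_force: [0.4, 0.4, -1.8]
finger_gap: 0.024
finger_force: 25.0
```

>>> {"name": "send_rows", "arguments": {"moves": [-0.44,-0.02,0.09,-0.9,-0.21,0,-1,-0.44,-0.02,0.09,-0.9,-0.21,0,-1,-0.44,-0.02,0.09,-0.9,-0.21,0,-1]}}

```text
clock: 12.4
tcp_pos: [0.5228, 0.151, 0.1882]
eef_rot: [[-0.066, 0.944, 0.325], [0.998, 0.065, 0.013], [-0.009, 0.325, -0.946]]
contact_force: [-0.1, 1.2, -2.7]
finger_gap: 0.0236
finger_force: 25.0
```

>>> {"name": "send_rows", "arguments": {"moves": [-0.44,-0.05,0.08,-0.89,-0.13,0.04,-1,-0.44,-0.05,0.08,-0.89,-0.13,0.04,-1,-0.44,-0.05,0.08,-0.89,-0.13,0.04,-1,-0.44,-0.05,0.08,-0.89,-0.13,0.04,-1]}}

```text
clock: 12.9
tcp_pos: [0.525, 0.0529, 0.1654]
eef_rot: [[0.009, 0.861, 0.508], [0.997, 0.034, -0.075], [-0.082, 0.507, -0.858]]
contact_force: [-0.3, -0.0, -2.2]
finger_gap: 0.0239
finger_force: 25.0
```

```bash
python3 - <<'E'
from h import *
st()
plan((.53,.053,.10,0,40),(.53,.053,.05,0,40))
cv2.imwrite("pics/s1.png",robot.camera("side"))
E
```

```text
t 12.9 tcp [0.525  0.0529 0.1654] psi 2.28 tool z [ 0.508 -0.075 -0.858] j [ 0.08  0.14 -0.41  2.35  1.05  0.33 -1.25] gap 0.0239 F [-0.3 -0.  -2.2] ff 25.0
(0.53, 0.053, 0.1, 0, 40) -> [-0.209, 0.092, 0.051, 0.046, -0.241, 0.489]
(0.53, 0.053, 0.05, 0, 40) -> [0.0, 0.0, 0.0, 0.0, -0.268, 0.319]
```

View pics/s1.png

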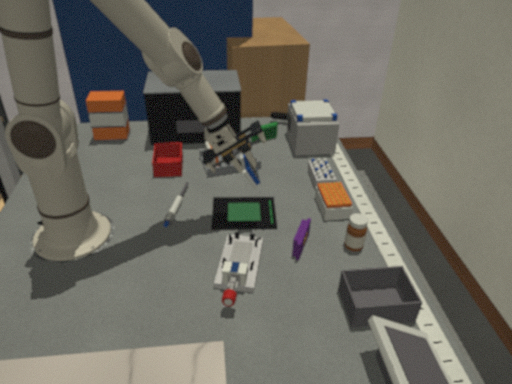

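The side view shows the cartridge held tilted near (250,170), with the clamp knob out at (230,297). The tilt was only partly reached, so I'll continue downward with 35°.

```bash
python3 - <<'E'
from h import *
plan((.53,.053,.10,0,35))
E
```

```text
(0.53, 0.053, 0.1, 0, 35) -> [-0.101, 0.098, 0.042, 0.072, -0.225, 0.484]
```

>>> {"name": "send_rows", "arguments": {"moves": [0,0,0,0,0,0,-1,0,0,0,0,0,0,-1]}}

```text
clock: 13.2
tcp_pos: [0.5264, 0.0525, 0.1669]
eef_rot: [[0.01, 0.86, 0.51], [0.997, 0.033, -0.076], [-0.082, 0.509, -0.857]]
contact_force: [-0.6, -0.6, -1.9]
finger_gap: 0.024
finger_force: 25.0
```

```bash
python3 - <<'E'
from h import *
st()
plan((.53,.053,.10,0,38))
E
```

```text
t 13.2 tcp [0.5264 0.0525 0.1669] psi 2.18 tool z [ 0.51  -0.076 -0.857] j [ 0.07  0.13 -0.4   2.35  1.04  0.33 -1.24] gap 0.024 F [-0.6 -0.6 -1.9] ff 25.0
(0.53, 0.053, 0.1, 0, 38) -> [-0.163, 0.093, 0.048, 0.05, -0.257, 0.493]
```

>>> {"name": "send_rows", "arguments": {"moves": [-0.16,0.09,0.05,0.05,-0.26,0.49,-1,-0.16,0.09,0.05,0.05,-0.26,0.49,-1,-0.16,0.09,0.05,0.05,-0.26,0.49,-1,-0.16,0.09,0.05,0.05,-0.26,0.49,-1]}}

```text
clock: 13.7
tcp_pos: [0.5192, 0.0528, 0.0798]
eef_rot: [[-0.028, 0.846, 0.532], [0.997, 0.062, -0.047], [-0.073, 0.529, -0.845]]
contact_force: [-0.8, 2.2, -6.2]
finger_gap: 0.024
finger_force: 25.0
```

```bash
python3 - <<'E'
from h import *
st(); Q=np.array(robot.get_obs()["eef_rot"]); print(Q.round(3))
plan((.53,.053,.05,0,38))
E
```

```text
t 13.7 tcp [0.5192 0.0528 0.0798] psi 4.18 tool z [ 0.532 -0.047 -0.845] j [ 0.72  0.65 -1.17  2.42  1.86  0.76 -1.83] gap 0.024 F [-0.8  2.2 -6.2] ff 25.0
[[-0.028  0.846  0.532]
 [ 0.997  0.062 -0.047]
 [-0.073  0.529 -0.845]]
(0.53, 0.053, 0.05, 0, 38) -> [-0.131, 0.056, 0.082, 0.017, -0.055, 0.258]
```

```bash
python3 - <<'E'
from h import *
plan((.54,.053,.18,0,5),(.54,.053,.22,-40,0),(.52,.06,.22,-75,0),(.51,.06,.2,-75,40))
E
```

```text
(0.54, 0.053, 0.18, 0, 5) -> [0.602, 0.077, 0.063, -0.064, 0.589, -0.614]
(0.54, 0.053, 0.22, -40, 0) -> [0.107, -0.039, 0.888, 0.0, 0.029, -0.332]
(0.52, 0.06, 0.22, -75, 0) -> [0.0, 0.0, 0.778, -0.062, -0.165, 0.0]
(0.51, 0.06, 0.2, -75, 40) -> [-0.889, -0.0, 0.0, -0.08, -0.022, 0.167]
```

>>> {"name": "send_rows", "arguments": {"moves": [0.3,0.04,0.03,-0.03,0.3,-0.4,-1,0.6,0.08,0.06,-0.06,0.59,-0.61,-1,0.6,0.08,0.06,-0.06,0.59,-0.61,-1,0.6,0.08,0.06,-0.06,0.59,-0.61,-1]}}

```text
clock: 14.2
tcp_pos: [0.5408, 0.0534, 0.1829]
eef_rot: [[-0.002, 0.992, 0.124], [1.0, 0.004, -0.016], [-0.016, 0.124, -0.992]]
contact_force: [2.0, -0.6, -3.2]
finger_gap: 0.0242
finger_force: 25.0
```

>>> {"name": "send_rows", "arguments": {"moves": [0.11,-0.04,0.89,0,0.03,-0.33,-1,0.11,-0.04,0.89,0,0.03,-0.33,-1,0.11,-0.04,0.89,0,0.03,-0.33,-1,0.11,-0.04,0.89,0,0.03,-0.33,-1,0.11,-0.04,0.89,0,0.03,-0.33,-1]}}

```text
clock: 14.82
tcp_pos: [0.5406, 0.0528, 0.2214]
eef_rot: [[0.644, 0.764, 0.04], [0.765, -0.644, -0.018], [0.012, 0.042, -0.999]]
contact_force: [-0.6, 0.4, -2.0]
finger_gap: 0.0237
finger_force: 25.0
```

```bash
python3 - <<'E'
from h import *
st();plan((.52,.06,.22,-75,0),(.51,.06,.2,-75,40))
E
```

```text
t 14.82 tcp [0.5406 0.0528 0.2214] psi -40.1 tool z [ 0.04  -0.018 -0.999] j [ 0.75  0.52 -1.19  1.84  0.58  1.12 -1.35] gap 0.0237 F [-0.6  0.4 -2. ] ff 25.0
(0.52, 0.06, 0.22, -75, 0) -> [0.047, -0.031, 0.776, -0.065, -0.17, 0.004]
(0.51, 0.06, 0.2, -75, 40) -> [-0.889, -0.0, 0.0, -0.08, -0.022, 0.167]
```

>>> {"name": "send_rows", "arguments": {"moves": [0.05,-0.03,0.78,-0.06,-0.17,0,-1,0.05,-0.03,0.78,-0.06,-0.17,0,-1,0.05,-0.03,0.78,-0.06,-0.17,0,-1,0.05,-0.03,0.78,-0.06,-0.17,0,-1]}}

```text
clock: 15.32
tcp_pos: [0.52, 0.0596, 0.2207]
eef_rot: [[0.967, 0.254, 0.0], [0.254, -0.967, 0.003], [0.001, -0.003, -1.0]]
contact_force: [-0.7, 0.4, -1.9]
finger_gap: 0.0241
finger_force: 25.0
```

>>> {"name": "send_rows", "arguments": {"moves": [-0.88,0,0,-0.08,-0.02,0.17,-1,-0.88,0,0,-0.08,-0.02,0.17,-1,-0.88,0,0,-0.08,-0.02,0.17,-1,-0.88,0,0,-0.08,-0.02,0.17,-1,-0.88,0,0,-0.08,-0.02,0.17,-1]}}

```text
clock: 15.95
tcp_pos: [0.5089, 0.0631, 0.1986]
eef_rot: [[0.965, 0.205, 0.163], [0.262, -0.746, -0.612], [-0.004, 0.633, -0.774]]
contact_force: [-0.2, 0.2, -2.0]
finger_gap: 0.0239
finger_force: 25.0
```

```bash
python3 - <<'E'
from h import *
st();print(np.array(robot.get_obs()["eef_rot"]).round(3))
c=np.array([.507,.053]);f=np.array([np.cos(np.radians(-75)),np.sin(np.radians(-75))]);p=c+.022*f;print(p)
plan((*p,.09,-75,40),(*p,.05,-75,40),(*p,.041,-75,40))
E
```

```text
t 15.95 tcp [0.5089 0.0631 0.1986] psi -74.65 tool z [ 0.163 -0.612 -0.774] j [ 0.01  0.53 -0.79  1.93  0.96  1.42 -2.54] gap 0.0239 F [-0.2  0.2 -2. ] ff 25.0
[[ 0.965  0.205  0.163]
 [ 0.262 -0.746 -0.612]
 [-0.004  0.633 -0.774]]
[0.51269402 0.03174963]
(np.float64(0.5126940189922554), np.float64(0.03174963182164049), 0.09, -75, 40) -> [-0.016, 0.001, 0.006, -0.034, -0.371, 0.866]
(np.float64(0.5126940189922554), np.float64(0.03174963182164049), 0.05, -75, 40) -> [0.0, 0.0, 0.0, 0.0, -0.214, 0.255]
(np.float64(0.5126940189922554), np.float64(0.03174963182164049), 0.041, -75, 40) -> [0.0, 0.0, 0.0, 0.0, -0.048, 0.057]
```

```bash
python3 - <<'E'
from h import *
s=-60
c=np.array([.507,.053]);f=np.array([np.cos(np.radians(s)),np.sin(np.radians(s))]);p=(c+.022*f).round(4).tolist();print(p)
plan((*p,.09,s,40),(*p,.05,s,40),(*p,.041,s,40))
E
```

```text
[0.518, 0.0339]
(0.518, 0.0339, 0.09, -60, 40) -> [-0.016, 0.214, -0.251, 0.013, -0.376, 0.862]
(0.518, 0.0339, 0.05, -60, 40) -> [0.0, 0.0, 0.0, 0.0, -0.214, 0.255]
(0.518, 0.0339, 0.041, -60, 40) -> [0.0, 0.0, 0.0, 0.0, -0.048, 0.057]
```

>>> {"name": "send_rows", "arguments": {"moves": [-0.02,0.21,-0.25,0.01,-0.38,0.86,-1,-0.02,0.21,-0.25,0.01,-0.38,0.86,-1,-0.02,0.21,-0.25,0.01,-0.38,0.86,-1,-0.02,0.21,-0.25,0.01,-0.38,0.86,-1]}}

```text
clock: 16.45
tcp_pos: [0.5191, 0.0284, 0.0921]
eef_rot: [[0.873, 0.371, 0.316], [0.488, -0.666, -0.565], [0.001, 0.647, -0.762]]
contact_force: [0.5, 0.3, -1.0]
finger_gap: 0.0241
finger_force: 25.0
```

```bash
python3 - <<'E'
from h import *
st();print(np.array(robot.get_obs()["eef_rot"]).round(3))
s=-60
p=[0.518,.0339]
plan((*p,.05,s,40),(*p,.041,s,40))
E
```

```text
t 16.45 tcp [0.5191 0.0284 0.0921] psi -60.84 tool z [ 0.316 -0.565 -0.762] j [-0.3   0.54 -0.33  2.14  1.14  0.99 -2.57] gap 0.0241 F [ 0.5  0.3 -1. ] ff 25.0
[[ 0.873  0.371  0.316]
 [ 0.488 -0.666 -0.565]
 [ 0.001  0.647 -0.762]]
(0.518, 0.0339, 0.05, -60, 40) -> [0.008, 0.011, -0.014, 0.014, -0.261, 0.238]
(0.518, 0.0339, 0.041, -60, 40) -> [0.0, 0.0, 0.0, 0.0, -0.048, 0.057]
```

```bash
python3 - <<'E'
from h import *
print(robot.get_obs()["joint_positions"][6])
s=-48
c=np.array([.507,.053]);f=np.array([np.cos(np.radians(s)),np.sin(np.radians(s))]);p=(c+.022*f).round(4).tolist();print(p)
plan((*p,.06,s,35),(*p,.040,s,35))
E
```

```text
-2.5657114223925
[0.5217, 0.0367]
(0.5217, 0.0367, 0.06, -48, 35) -> [0.118, 0.173, -0.226, 0.052, -0.212, 0.172]
(0.5217, 0.0367, 0.04, -48, 35) -> [0.0, 0.0, 0.0, 0.0, -0.096, 0.137]
```

>>> {"name": "send_rows", "arguments": {"moves": [0.12,0.17,-0.23,0.05,-0.21,0.17,-1,0.12,0.17,-0.23,0.05,-0.21,0.17,-1,0.12,0.17,-0.23,0.05,-0.21,0.17,-1,0.12,0.17,-0.23,0.05,-0.21,0.17,-1]}}

```text
clock: 16.95
tcp_pos: [0.5227, 0.0381, 0.0609]
eef_rot: [[0.743, 0.548, 0.383], [0.669, -0.609, -0.426], [0.0, 0.573, -0.82]]
contact_force: [-0.1, -0.4, -1.9]
finger_gap: 0.0237
finger_force: 25.0
```

```bash
python3 - <<'E'
from h import *
st();print(np.array(robot.get_obs()["eef_rot"]).round(3))
s=-48;p=[0.5217,.0367]
plan((*p,.040,s,35))
E
```

```text
t 16.95 tcp [0.5227 0.0381 0.0609] psi -48.01 tool z [ 0.383 -0.426 -0.82 ] j [-0.24  0.52 -0.33  2.23  1.3   0.79 -2.5 ] gap 0.0237 F [-0.1 -0.4 -1.9] ff 25.0
[[ 0.743  0.548  0.383]
 [ 0.669 -0.609 -0.426]
 [ 0.     0.573 -0.82 ]]
(0.5217, 0.0367, 0.04, -48, 35) -> [-0.001, -0.0, -0.0, -0.014, -0.098, 0.145]
```

>>> {"name": "send_rows", "arguments": {"moves": [0,0,0,0,-0.05,0.07,-1,0,0,0,-0.01,-0.1,0.14,-1,0,0,0,-0.01,-0.1,0.14,-1,0,0,0,-0.01,-0.1,0.14,-1]}}

```text
clock: 17.45
tcp_pos: [0.5206, 0.0372, 0.039]
eef_rot: [[0.742, 0.551, 0.382], [0.671, -0.607, -0.426], [-0.003, 0.573, -0.82]]
contact_force: [0.4, -0.5, -0.8]
finger_gap: 0.0236
finger_force: 25.0
```

```bash
python3 - <<'E'
from h import *
st()
E
```

```text
t 17.45 tcp [0.5206 0.0372 0.039 ] psi -47.77 tool z [ 0.382 -0.426 -0.82 ] j [-0.29  0.56 -0.28  2.23  1.35  0.76 -2.56] gap 0.0236 F [ 0.4 -0.5 -0.8] ff 25.0
```

>>> {"name": "send_rows", "arguments": {"moves": [0,0,0,0,0,0,0.15,0,0,0,0,0,0,0.15,0,0,0,0,0,0,0.15,0,0,0,0,0,0,0.15]}}

```text
clock: 17.95
tcp_pos: [0.5203, 0.0368, 0.0394]
eef_rot: [[0.742, 0.551, 0.382], [0.67, -0.608, -0.426], [-0.002, 0.572, -0.82]]
contact_force: [-0.5, 0.0, -1.6]
finger_gap: 0.0521
finger_force: 0.2
```

```bash
python3 - <<'E'
from h import *
st()
cv2.imwrite("pics/s2.png",cv2.resize(robot.camera("side")[120:270,170:370],(800,600),interpolation=cv2.INTER_CUBIC))
E
```

```text
t 17.95 tcp [0.5203 0.0368 0.0394] psi -47.82 tool z [ 0.382 -0.426 -0.82 ] j [-0.28  0.56 -0.28  2.23  1.35  0.76 -2.56] gap 0.0521 F [-0.5  0.  -1.6] ff 0.2
```

View pics/s2.png

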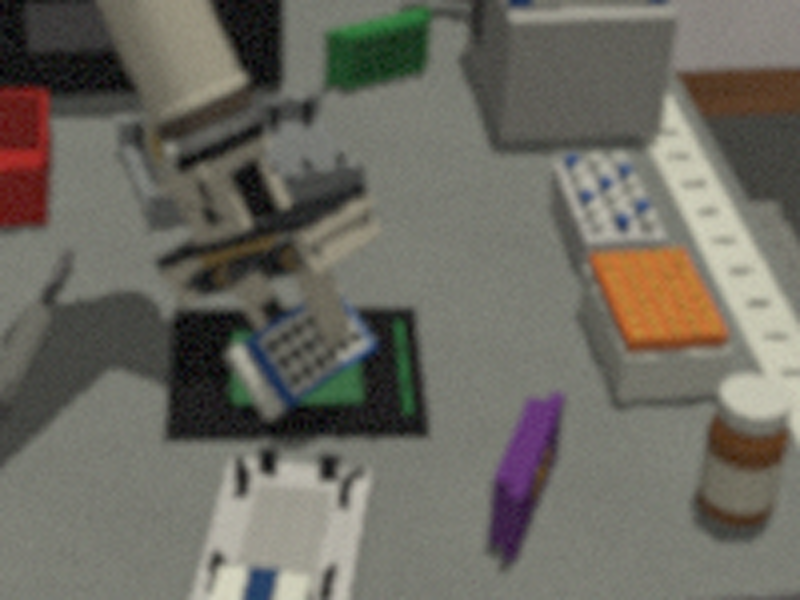

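The crop shows the cartridge on the pad with its wells facing up, leaning on the lower finger at crop (300,350). I'll now draw that finger out horizontally.

>>> {"name": "send_rows", "arguments": {"moves": [0,0,0,0,-0.13,-0.09,0.15,0,0,0,0,-0.27,-0.19,0.15,0,0,0,0,-0.41,-0.28,0.15,0,0,0,0,-0.55,-0.38,0.15,0,0,0,0,-0.62,-0.43,0.15]}}

```text
clock: 18.62
tcp_pos: [0.4593, 0.1055, 0.0392]
eef_rot: [[0.741, 0.552, 0.383], [0.672, -0.607, -0.425], [-0.002, 0.572, -0.82]]
contact_force: [0.1, -0.0, 0.6]
finger_gap: 0.0531
finger_force: 0.0
```

```bash
python3 - <<'E'
from h import *
st()
cv2.imwrite("pics/s3.png",cv2.resize(robot.camera("side")[120:270,170:370],(800,600),interpolation=cv2.INTER_CUBIC))
E
```

```text
t 18.62 tcp [0.4593 0.1055 0.0392] psi -47.71 tool z [ 0.383 -0.425 -0.82 ] j [-0.83  0.54  0.09  2.28  1.08  0.65 -2.57] gap 0.0531 F [ 0.1 -0.   0.6] ff 0.0
```

View pics/s3.png

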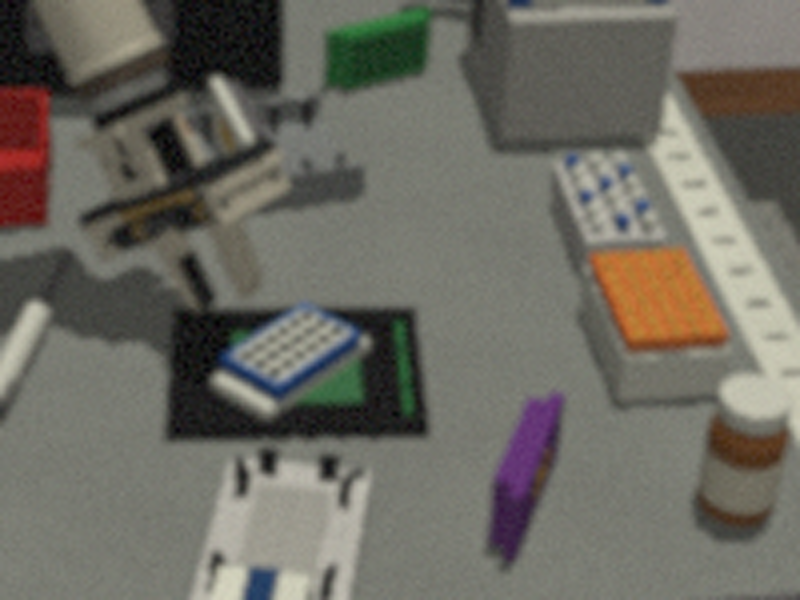

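The cartridge now lies flat with wells up at crop (290,355), near the middle of the pad. I'll lift away, untilt and measure it from both views.

```bash
python3 - <<'E'
from h import *
plan((.45,.11,.12,-48,30),(.44,.15,.2,-48,0))
E
```

```text
(0.45, 0.11, 0.12, -48, 30) -> [0.108, -0.001, 0.007, -0.036, 0.329, -0.594]
(0.44, 0.15, 0.2, -48, 0) -> [0.667, 0.0, -0.0, 0.161, 0.071, -0.729]
```

>>> {"name": "send_rows", "arguments": {"moves": [0.11,0,0,-0.04,0.33,-0.6,1,0.11,0,0,-0.04,0.33,-0.6,1,0.11,0,0,-0.04,0.33,-0.6,1]}}

```text
clock: 19.05
tcp_pos: [0.452, 0.1078, 0.1228]
eef_rot: [[0.743, 0.579, 0.336], [0.669, -0.644, -0.37], [0.003, 0.5, -0.866]]
contact_force: [-0.7, 0.2, 0.7]
finger_gap: 0.0784
finger_force: 0.0
```

>>> {"name": "send_rows", "arguments": {"moves": [0.67,0,0,0.16,0.07,-0.73,1,0.67,0,0,0.16,0.07,-0.73,1,0.67,0,0,0.16,0.07,-0.73,1,0.67,0,0,0.16,0.07,-0.73,1]}}

```text
clock: 19.55
tcp_pos: [0.4419, 0.1468, 0.2017]
eef_rot: [[0.744, 0.669, -0.003], [0.669, -0.744, 0.004], [0.0, -0.005, -1.0]]
contact_force: [-0.1, -0.6, -1.1]
finger_gap: 0.0914
finger_force: 0.0
```

```bash
python3 - <<'E'
from h import *
np.set_printoptions(precision=4,suppress=True)
st()
T=robot.camera("top");S=robot.camera("side");cv2.imwrite("pics/t4.png",T)
cv2.imwrite("pics/t4c.png",cv2.resize(np.vstack([T[160:260,220:440],S[180:330,170:390]]),(528,600),interpolation=cv2.INTER_CUBIC))
P={}
for n,I,b in(("top",T,(240,165,85,90)),("side",S,(205,190,75,45))):
    # outer hull of blue rim at z=.032 ; whole cartridge
    h=cv2.cvtColor(I,cv2.COLOR_BGR2HSV); m=cv2.inRange(h,(100,110,40),(128,255,255)); z=m*0; x,y,w,hh=b; z[y:y+hh,x:x+w]=m[y:y+hh,x:x+w]
    hull=cv2.convexHull(cv2.findNonZero(z)); P[n]=cen(hull); W=np.array([plane(n,q[0],.032)[:2] for q in hull.astype(float)]).astype(np.float32); print(n,P[n],cv2.minAreaRect(W),plane(n,P[n],.032)); 
print(tri(P["top"],P["side"]))
c=blobs(T,(0,150,60),(10,255,255),(395,205,60,60),1)[0]; d=blobs(S,(0,150,60),(10,255,255),(215,270,35,45),1)[0]; print("knob",cen(c),tri(cen(c),cen(d)))
E
```

```text
t 19.55 tcp [0.4419 0.1468 0.2017] psi -48.05 tool z [-0.003  0.004 -1.   ] j [-0.33  0.17 -0.05  2.03  0.01  0.94 -1.22] gap 0.0914 F [-0.1 -0.6 -1.1] ff 0.0
top [297.0793 209.2354] ((0.5040481686592102, 0.016972552984952927), (0.0605744905769825, 0.02756434679031372), 15.282563209533691) [0.4975 0.0194 0.032 ]
side [241.9399 207.0012] ((0.5026668906211853, 0.05188170075416565), (0.10893486440181732, 0.0732775330543518), 46.41026306152344) [0.5009 0.0474 0.032 ]
(array([0.4962, 0.0211, 0.0517]), np.float64(0.004531571036035151))
knob [432.342  232.9957] (array([ 0.4364, -0.3187,  0.0536]), np.float64(0.00227660286745333))
```

View pics/t4c.png

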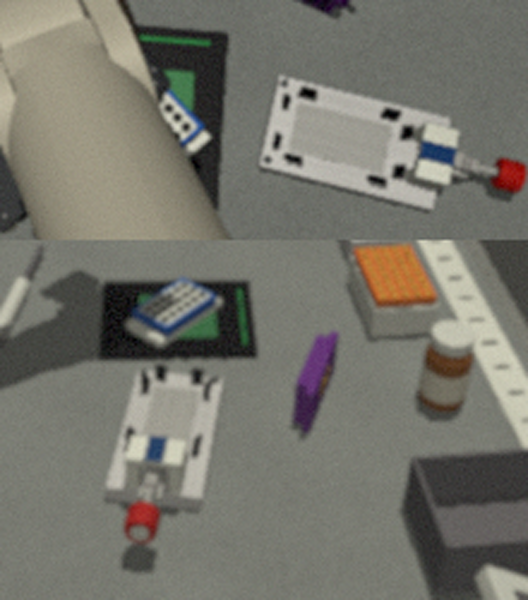

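The crops show the knob out and the cartridge flat on the pad, but the arm hides it in the top view. I'll move aside for a clean measurement.

>>> {"name": "send_rows", "arguments": {"moves": [0,0,0,0.84,-0.93,0,1,0,0,0,0.84,-0.93,0,1,0,0,0,0.84,-0.93,0,1]}}

```text
clock: 20.02
tcp_pos: [0.438, 0.3023, 0.1995]
eef_rot: [[0.739, 0.674, -0.004], [0.674, -0.739, -0.001], [-0.004, -0.002, -1.0]]
contact_force: [0.2, 0.5, 0.1]
finger_gap: 0.0915
finger_force: 0.0
```

```bash
cat > m.py <<'E'
from h import *
np.set_printoptions(precision=4,suppress=True)
st()
T=robot.camera("top");S=robot.camera("side");cv2.imwrite("pics/t5.png",T)
P={}
for n,I,b in(("top",T,(250,165,75,90)),("side",S,(205,190,75,45))):
    h=cv2.cvtColor(I,cv2.COLOR_BGR2HSV); m=cv2.inRange(h,(100,110,40),(128,255,255)); z=m*0; x,y,w,hh=b; z[y:y+hh,x:x+w]=m[y:y+hh,x:x+w]
    hull=cv2.convexHull(cv2.findNonZero(z)); P[n]=cen(hull); W=np.array([plane(n,q[0],.032)[:2] for q in hull.astype(float)]).astype(np.float32); print(n,P[n],cv2.minAreaRect(W),plane(n,P[n],.032)); 
    # white skirts+wells+rim : bright or blue within pad
    m2=cv2.bitwise_or(m,cv2.inRange(h,(0,0,110),(179,70,255))); z=m*0; z[y:y+hh,x:x+w]=m2[y:y+hh,x:x+w]
    cs,_=cv2.findContours(z,cv2.RETR_EXTERNAL,cv2.CHAIN_APPROX_NONE)
    for c in cs:
        if cv2.contourArea(c)>300: print("  whole",cen(c),cv2.contourArea(c),cv2.minAreaRect(np.array([plane(n,q[0],.02)[:2] for q in c.astype(float)]).astype(np.float32)))
print(tri(P["top"],P["side"]))
E
python3 m.py
```

```text
t 20.02 tcp [0.438  0.3023 0.1995] psi -47.61 tool z [-0.004 -0.001 -1.   ] j [-0.53  0.3  -0.14  1.88  0.05  0.97 -1.53] gap 0.0915 F [0.2 0.5 0.1] ff 0.0
top [284.0904 206.8323] ((0.504151463508606, 0.053588856011629105), (0.0945642814040184, 0.06478462368249893), 42.545188903808594) [0.5036 0.0531 0.032 ]
  whole [283.8599 207.2916] 1047.0 ((0.5060009360313416, 0.05285373330116272), (0.12395527213811874, 0.06658478826284409), 41.91106414794922)
  whole [299.1107 215.6039] 1689.0 ((0.5012376308441162, 0.04338846355676651), (0.23724308609962463, 0.19823968410491943), 0.3924381136894226)
side [241.7972 207.1101] ((0.5034162402153015, 0.05295967310667038), (0.10779843479394913, 0.07252021133899689), 42.28175735473633) [0.5004 0.0469 0.032 ]
  whole [250.3742 207.3771] 967.5 ((0.531765878200531, 0.043534643948078156), (0.22732248902320862, 0.17808684706687927), 82.96149444580078)
(array([0.5026, 0.0528, 0.0279]), np.float64(0.0034231053894702625))
```

```bash
python3 - <<'E'
from h import *
plan((.47,.18,.2,-47.9),(.5035,.0532,.15,-47.9),(.5035,.0532,.06,-47.9),(.5035,.0532,.011,-47.9))
E
```

```text
(0.47, 0.18, 0.2, -47.9) -> [-0.003, 0.005, 0.008, -0.489, 0.931, -0.006]
(0.5035, 0.0532, 0.15, -47.9) -> [0.0, 0.0, 0.0, -0.501, 0.971, 0.417]
(0.5035, 0.0532, 0.06, -47.9) -> [0.0, 0.0, 0.0, 0.0, 0.0, 0.75]
(0.5035, 0.0532, 0.011, -47.9) -> [0.0, 0.0, 0.0, 0.0, 0.0, 0.408]
```

>>> {"name": "send_rows", "arguments": {"moves": [0,0,0.01,-0.49,0.93,0,1,0,0,0.01,-0.49,0.93,0,1,0,0,0.01,-0.49,0.93,0,1]}}

```text
clock: 20.5
tcp_pos: [0.4719, 0.1683, 0.1996]
eef_rot: [[0.754, 0.657, -0.005], [0.657, -0.754, -0.005], [-0.007, 0.001, -1.0]]
contact_force: [-0.2, 1.1, -0.5]
finger_gap: 0.0921
finger_force: 0.0
```

>>> {"name": "send_rows", "arguments": {"moves": [0,0,0,-0.5,0.97,0.42,1,0,0,0,-0.5,0.97,0.42,1,0,0,0,-0.5,0.97,0.42,1,0,0,0,-0.5,0.97,0.42,1]}}

```text
clock: 21.0
tcp_pos: [0.5029, 0.0483, 0.1492]
eef_rot: [[0.749, 0.663, -0.006], [0.663, -0.749, -0.0], [-0.005, -0.004, -1.0]]
contact_force: [-0.0, -0.1, -0.2]
finger_gap: 0.0914
finger_force: 0.0
```

```bash
python3 - <<'E'
from h import *
st();plan((.5035,.0532,.06,-47.9),(.5035,.0532,.0115,-47.9))
E
```

```text
t 21.0 tcp [0.5029 0.0483 0.1492] psi -48.48 tool z [-0.006 -0.    -1.   ] j [-0.15  0.31  0.    1.99 -0.    0.85 -0.99] gap 0.0914 F [-0.  -0.1 -0.2] ff 0.0
(0.5035, 0.0532, 0.06, -47.9) -> [-0.005, 0.006, -0.013, 0.034, -0.024, 0.744]
(0.5035, 0.0532, 0.0115, -47.9) -> [0.0, 0.0, 0.0, 0.0, 0.0, 0.404]
```

>>> {"name": "send_rows", "arguments": {"moves": [0,0.01,-0.01,0.03,-0.02,0.74,1,0,0.01,-0.01,0.03,-0.02,0.74,1,0,0.01,-0.01,0.03,-0.02,0.74,1,0,0.01,-0.01,0.03,-0.02,0.74,1,0,0.01,-0.01,0.03,-0.02,0.74,1]}}

```text
clock: 21.62
tcp_pos: [0.506, 0.0539, 0.063]
eef_rot: [[0.742, 0.671, 0.005], [0.671, -0.742, 0.006], [0.008, -0.001, -1.0]]
contact_force: [0.8, -0.6, 0.5]
finger_gap: 0.0916
finger_force: 0.0
```

```bash
python3 - <<'E'
from h import *
st();plan((.5035,.0532,.0115,-47.9))
E
```

```text
t 21.62 tcp [0.506  0.0539 0.063 ] psi -47.87 tool z [ 0.005  0.006 -1.   ] j [-0.15  0.45 -0.    2.04 -0.01  0.64 -0.99] gap 0.0916 F [ 0.8 -0.6  0.5] ff 0.0
(0.5035, 0.0532, 0.0115, -47.9) -> [-0.002, -0.01, 0.001, -0.023, -0.009, 0.429]
```

>>> {"name": "send_rows", "arguments": {"moves": [0,-0.01,0,-0.02,-0.01,0.2,1,0,-0.01,0,-0.02,-0.01,0.35,1,0,-0.01,0,-0.02,-0.01,0.42,1,0,-0.01,0,-0.02,-0.01,0.42,1]}}

```text
clock: 22.12
tcp_pos: [0.5018, 0.0527, 0.0105]
eef_rot: [[0.742, 0.67, -0.005], [0.67, -0.742, 0.0], [-0.003, -0.004, -1.0]]
contact_force: [0.6, 0.2, 1.1]
finger_gap: 0.0921
finger_force: 0.0
```

```bash
python3 - <<'E'
from h import *
st();plan((.5035,.0532,.0115,-47.9))
E
```

```text
t 22.12 tcp [0.5018 0.0527 0.0105] psi -47.91 tool z [-0.005  0.    -1.   ] j [-0.16  0.55 -0.    2.05 -0.    0.54 -0.99] gap 0.0921 F [0.6 0.2 1.1] ff 0.0
(0.5035, 0.0532, 0.0115, -47.9) -> [-0.005, 0.004, -0.0, 0.013, 0.006, -0.008]
```

Well placed, so I'll close the fingers.

>>> {"name": "send_rows", "arguments": {"moves": [0,0,0,0.01,0,-0.01,-1,0,0,0,0.01,0,-0.01,-1,0,0,0,0.01,0,-0.01,-1,0,0,0,0.01,0,-0.01,-1,0,0,0,0.01,0,-0.01,-1], "force": 25}}

```text
clock: 22.75
tcp_pos: [0.5033, 0.0535, 0.0124]
eef_rot: [[0.742, 0.67, -0.003], [0.67, -0.742, 0.001], [-0.002, -0.003, -1.0]]
contact_force: [-0.6, 0.3, 1.9]
finger_gap: 0.0599
finger_force: 25.0
```

```bash
python3 - <<'E'
from h import *
st()
E
```

```text
t 22.75 tcp [0.5033 0.0535 0.0124] psi -47.91 tool z [-0.003  0.001 -1.   ] j [-0.16  0.55 -0.    2.05 -0.    0.55 -0.99] gap 0.0599 F [-0.6  0.3  1.9] ff 25.0
```

```bash
python3 - <<'E'
from h import *
plan((.5033,.0535,.13,-47.9),(.495,-.05,.14,-31),(.4807,-.1493,.14,-14.15),(.4807,-.1493,.07,-14.15))
E
```

```text
(0.5033, 0.0535, 0.13, -47.9) -> [-0.003, 0.003, -0.0, -0.002, -0.003, -0.98]
(0.495, -0.05, 0.14, -31) -> [0.0, 0.0, -0.376, -0.63, 0.594, -0.083]
(0.4807, -0.1493, 0.14, -14.15) -> [0.0, 0.0, -0.374, -0.771, 0.324, 0.0]
(0.4807, -0.1493, 0.07, -14.15) -> [0.0, 0.0, 0.0, 0.0, 0.0, 0.583]
```

>>> {"name": "send_rows", "arguments": {"moves": [0,0,0,0,0,-0.3,-1,0,0,0,0,0,-0.7,-1,0,0,0,0,0,-0.98,-1,0,0,0,0,0,-0.98,-1]}}

```text
clock: 23.25
tcp_pos: [0.5055, 0.0538, 0.1322]
eef_rot: [[0.742, 0.67, 0.002], [0.67, -0.742, 0.001], [0.002, -0.0, -1.0]]
contact_force: [-0.2, -0.0, -2.3]
finger_gap: 0.0596
finger_force: 25.0
```

>>> {"name": "send_rows", "arguments": {"moves": [0,0,-0.38,-0.63,0.6,-0.08,-1,0,0,-0.38,-0.63,0.6,-0.08,-1,0,0,-0.38,-0.63,0.6,-0.08,-1]}}

```text
clock: 23.62
tcp_pos: [0.4939, -0.0557, 0.1379]
eef_rot: [[0.518, 0.855, -0.006], [0.855, -0.518, -0.001], [-0.004, -0.005, -1.0]]
contact_force: [0.1, 0.6, -2.4]
finger_gap: 0.0599
finger_force: 25.0
```

>>> {"name": "send_rows", "arguments": {"moves": [0,0,-0.37,-0.77,0.32,0,-1,0,0,-0.37,-0.77,0.32,0,-1,0,0,-0.37,-0.77,0.32,0,-1,0,0,-0.37,-0.77,0.32,0,-1]}}

```text
clock: 24.12
tcp_pos: [0.4807, -0.1483, 0.1381]
eef_rot: [[0.246, 0.969, -0.006], [0.969, -0.246, 0.002], [0.001, -0.006, -1.0]]
contact_force: [0.7, 0.6, -2.4]
finger_gap: 0.0597
finger_force: 25.0
```

```bash
python3 - <<'E'
from h import *
st();plan((.4807,-.1493,.07,-14.15),(.4807,-.1493,.0245,-14.15))
E
```

```text
t 24.12 tcp [ 0.4807 -0.1483  0.1381] psi -14.22 tool z [-0.006  0.002 -1.   ] j [ 0.27  0.33 -0.03  2.    0.01  0.82 -0.01] gap 0.0597 F [ 0.7  0.6 -2.4] ff 25.0
(0.4807, -0.1493, 0.07, -14.15) -> [-0.008, -0.001, -0.001, -0.008, 0.005, 0.568]
(0.4807, -0.1493, 0.0245, -14.15) -> [0.0, 0.0, 0.0, 0.0, 0.0, 0.379]
```

>>> {"name": "send_rows", "arguments": {"moves": [-0.01,0,0,-0.01,0,0.3,-1,-0.01,0,0,-0.01,0,0.57,-1,-0.01,0,0,-0.01,0,0.57,-1,-0.01,0,0,-0.01,0,0.57,-1]}}

```text
clock: 24.62
tcp_pos: [0.4816, -0.1496, 0.0715]
eef_rot: [[0.243, 0.97, 0.004], [0.97, -0.243, -0.001], [0.0, 0.004, -1.0]]
contact_force: [0.5, 0.2, -1.3]
finger_gap: 0.0598
finger_force: 25.0
```

```bash
python3 - <<'E'
from h import *
st();plan((.4807,-.1493,.045,-14.15),(.4807,-.1493,.0245,-14.15))
S=robot.camera("side");cv2.imwrite("pics/s6.png",cv2.resize(S[190:310,160:320],(800,600),interpolation=cv2.INTER_CUBIC))
E
```

```text
t 24.62 tcp [ 0.4816 -0.1496  0.0715] psi -14.07 tool z [ 0.004 -0.001 -1.   ] j [ 0.27  0.43 -0.02  2.04  0.02  0.66 -0.01] gap 0.0598 F [ 0.5  0.2 -1.3] ff 25.0
(0.4807, -0.1493, 0.045, -14.15) -> [0.006, -0.0, 0.002, 0.001, -0.009, 0.22]
(0.4807, -0.1493, 0.0245, -14.15) -> [0.0, 0.0, 0.0, 0.0, 0.0, 0.171]
```

View pics/s6.png

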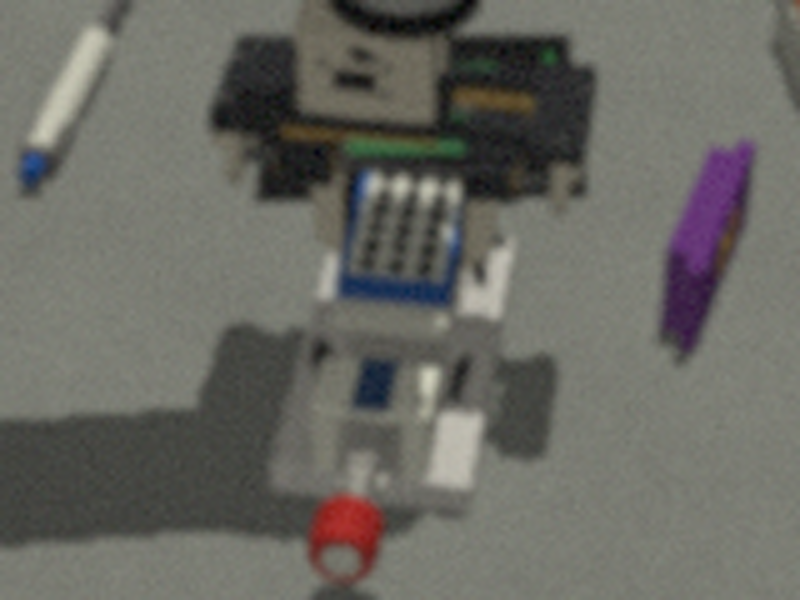

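The crop shows the cartridge level and in line above the nest at (400,250), with the knob out. I'll lower it gently.

>>> {"name": "send_rows", "arguments": {"moves": [0,0,0,0,-0.01,0.11,-1,0,0,0,0,-0.01,0.22,-1,0,0,0,0,-0.01,0.3,-1,0,0,0,0,-0.01,0.3,-1]}}

```text
clock: 25.18
tcp_pos: [0.4787, -0.1504, 0.0337]
eef_rot: [[0.245, 0.97, 0.002], [0.97, -0.245, -0.001], [-0.0, 0.002, -1.0]]
contact_force: [-0.2, -0.6, -1.9]
finger_gap: 0.0598
finger_force: 25.0
```

```bash
python3 - <<'E'
from h import *
st();plan((.4807,-.1493,.0245,-14.15))
E
```

```text
t 25.18 tcp [ 0.4787 -0.1504  0.0337] psi -14.17 tool z [ 0.002 -0.001 -1.   ] j [ 0.27  0.5  -0.02  2.06  0.02  0.58 -0.01] gap 0.0598 F [-0.2 -0.6 -1.9] ff 25.0
(0.4807, -0.1493, 0.0245, -14.15) -> [0.002, 0.0, -0.001, 0.013, 0.014, 0.077]
```

>>> {"name": "send_rows", "arguments": {"moves": [0,0,0,0.01,0.01,0.04,-1,0,0,0,0.01,0.01,0.08,-1,0,0,0,0.01,0.01,0.08,-1]}}

```text
clock: 25.55
tcp_pos: [0.481, -0.1496, 0.025]
eef_rot: [[0.245, 0.97, 0.003], [0.97, -0.245, -0.001], [-0.0, 0.003, -1.0]]
contact_force: [-0.1, -0.3, -1.6]
finger_gap: 0.0601
finger_force: 25.0
```

```bash
python3 - <<'E'
from h import *
st()
E
```

```text
t 25.55 tcp [ 0.481  -0.1496  0.025 ] psi -14.16 tool z [ 0.003 -0.001 -1.   ] j [ 0.27  0.52 -0.02  2.06  0.02  0.56 -0.02] gap 0.0601 F [-0.1 -0.3 -1.6] ff 25.0
```

>>> {"name": "send_rows", "arguments": {"moves": [0,0,0,0,0,0.01,0.9,0,0,0,0,0,0.01,0.9,0,0,0,0,0,0.01,0.9,0,0,0,0,0,0.01,0.9]}}

```text
clock: 26.05
tcp_pos: [0.4814, -0.1497, 0.0243]
eef_rot: [[0.245, 0.97, 0.004], [0.97, -0.245, -0.001], [-0.0, 0.004, -1.0]]
contact_force: [0.5, 0.6, 0.6]
finger_gap: 0.0865
finger_force: 0.0
```

>>> {"name": "send_rows", "arguments": {"moves": [0,0,0,0,0,-0.3,0.9,0,0,0,0,0,-0.7,0.9,0,0,0,0,0,-1,0.9,0,0,0,0,0,-1,0.9]}}

```text
clock: 26.55
tcp_pos: [0.4833, -0.1502, 0.1473]
eef_rot: [[0.245, 0.97, 0.01], [0.97, -0.245, -0.003], [-0.0, 0.011, -1.0]]
contact_force: [0.3, -0.3, -0.5]
finger_gap: 0.0872
finger_force: 0.0
```

>>> {"name": "send_rows", "arguments": {"moves": [0,0,0,0,-1,-0.5,0.9,0,0,0,0,-1,-0.5,0.9,0,0,0,0,-1,-0.5,0.9]}}

```text
clock: 26.92
tcp_pos: [0.3613, -0.1195, 0.2037]
eef_rot: [[0.245, 0.97, 0.003], [0.97, -0.245, -0.001], [-0.0, 0.003, -1.0]]
contact_force: [1.1, -0.6, -0.4]
finger_gap: 0.0869
finger_force: 0.0
```

```bash
python3 - <<'E'
from h import *
st()
T=robot.camera("top");S=robot.camera("side")
cv2.imwrite("pics/n7.png",np.hstack([cv2.resize(T[175:265,320:440],(400,300),interpolation=cv2.INTER_CUBIC),cv2.resize(S[225:315,190:310],(400,300),interpolation=cv2.INTER_CUBIC)]))
E
```

```text
t 26.93 tcp [ 0.3613 -0.1195  0.2037] psi -14.18 tool z [ 0.003 -0.001 -1.   ] j [ 0.28  0.01 -0.03  2.21  0.    0.92  0.  ] gap 0.0869 F [ 1.1 -0.6 -0.4] ff 0.0
```

View pics/n7.png

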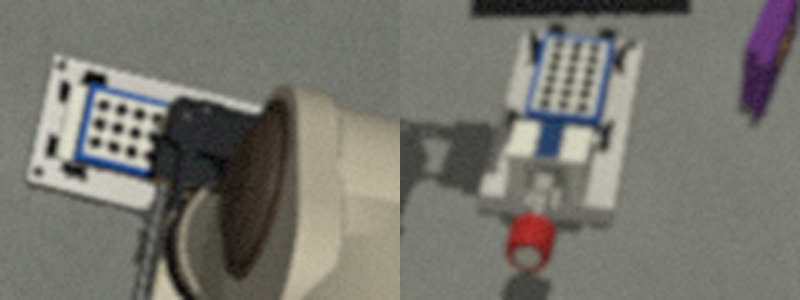

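The cartridge sits in the pocket (side crop (575,75)), between the locators and flat, with the knob still out at (530,240). I'll now go to the knob to push it home.

```bash
python3 - <<'E'
from h import *
plan((.39,-.23,.2,-14.15),(.437,-.3226,.13,-14.15),(.437,-.3226,.0275,-14.15))
E
```

```text
(0.39, -0.23, 0.2, -14.15) -> [0.007, 0.001, -0.0, -0.835, 0.435, 0.034]
(0.437, -0.3226, 0.13, -14.15) -> [0.0, 0.0, 0.0, -0.653, 0.568, 0.583]
(0.437, -0.3226, 0.0275, -14.15) -> [0.0, 0.0, 0.0, 0.0, 0.0, 0.854]
```

>>> {"name": "send_rows", "arguments": {"moves": [0.01,0,0,-0.83,0.43,0.03,1,0.01,0,0,-0.83,0.43,0.03,1,0.01,0,0,-0.83,0.43,0.03,1]}}

```text
clock: 27.4
tcp_pos: [0.391, -0.2336, 0.199]
eef_rot: [[0.25, 0.968, -0.004], [0.968, -0.25, -0.001], [-0.002, -0.004, -1.0]]
contact_force: [-0.9, 0.2, -0.2]
finger_gap: 0.0915
finger_force: 0.0
```

>>> {"name": "send_rows", "arguments": {"moves": [0,0,0,-0.65,0.57,0.58,1,0,0,0,-0.65,0.57,0.58,1,0,0,0,-0.65,0.57,0.58,1,0,0,0,-0.65,0.57,0.58,1]}}

```text
clock: 27.9
tcp_pos: [0.4368, -0.3203, 0.1289]
eef_rot: [[0.244, 0.97, -0.006], [0.97, -0.244, 0.003], [0.001, -0.007, -1.0]]
contact_force: [-0.7, 0.6, 0.6]
finger_gap: 0.092
finger_force: 0.0
```

```bash
python3 - <<'E'
from h import *
st()
plan((.437,-.3226,.0275,-14.15))
E
```

```text
t 27.9 tcp [ 0.4368 -0.3203  0.1289] psi -14.12 tool z [-0.006  0.003 -1.   ] j [ 0.49  0.4   0.11  1.92 -0.06  0.83  0.39] gap 0.092 F [-0.7  0.6  0.6] ff 0.0
(0.437, -0.3226, 0.0275, -14.15) -> [-0.008, -0.001, 0.001, -0.019, 0.012, 0.845]
```

>>> {"name": "send_rows", "arguments": {"moves": [0,0,0,-0.02,0.01,0.4,1,0,0,0,-0.02,0.01,0.7,1,0,0,0,-0.02,0.01,0.84,1,0,0,0,-0.02,0.01,0.84,1]}}

```text
clock: 28.4
tcp_pos: [0.4372, -0.3232, 0.0299]
eef_rot: [[0.244, 0.97, -0.004], [0.97, -0.244, 0.001], [0.0, -0.004, -1.0]]
contact_force: [0.8, -0.5, -1.4]
finger_gap: 0.0922
finger_force: 0.0
```

>>> {"name": "send_rows", "arguments": {"moves": [0,0,0,0,0,0,-1,0,0,0,0,0,0,-1,0,0,0,0,0,0,-1,0,0,0,0,0,0,-1,0,0,0,0,0,0,-1], "force": 50}}

```text
clock: 29.02
tcp_pos: [0.4371, -0.3242, 0.0297]
eef_rot: [[0.245, 0.97, -0.004], [0.97, -0.245, 0.001], [-0.0, -0.004, -1.0]]
contact_force: [-0.1, -0.4, -0.0]
finger_gap: 0.0463
finger_force: 0.0
```

>>> {"name": "send_rows", "arguments": {"moves": [0,0,0,0,0,0,-1,0,0,0,0,0,0,-1,0,0,0,0,0,0,-1]}}

```text
clock: 29.4
tcp_pos: [0.4367, -0.3241, 0.0295]
eef_rot: [[0.245, 0.97, -0.004], [0.97, -0.245, 0.001], [-0.0, -0.005, -1.0]]
contact_force: [-1.2, 1.0, 0.5]
finger_gap: 0.0329
finger_force: 50.0
```

```bash
python3 - <<'E'
from h import *
st()
E
```

```text
t 29.4 tcp [ 0.4367 -0.3241  0.0295] psi -14.17 tool z [-0.004  0.001 -1.   ] j [ 0.51  0.56  0.09  1.96 -0.08  0.63  0.41] gap 0.0329 F [-1.2  1.   0.5] ff 50.0
```

>>> {"name": "send_rows", "arguments": {"moves": [0,0,0,0.08,0,0,-1,0,0,0,0.16,0,0,-1,0,0,0,0.24,0,0,-1,0,0,0,0.31,0,0,-1,0,0,0,0.32,0,0,-1]}}

```text
clock: 30.02
tcp_pos: [0.4456, -0.289, 0.0296]
eef_rot: [[0.246, 0.969, -0.004], [0.969, -0.246, -0.003], [-0.004, -0.004, -1.0]]
contact_force: [-3.7, -10.4, -3.2]
finger_gap: 0.033
finger_force: 50.0
```

```bash
python3 - <<'E'
from h import *
st()
E
```

```text
t 30.02 tcp [ 0.4456 -0.289   0.0296] psi -14.21 tool z [-0.004 -0.003 -1.   ] j [ 0.44  0.55  0.1   1.99 -0.08  0.61  0.34] gap 0.033 F [ -3.7 -10.4  -3.2] ff 50.0
```

>>> {"name": "send_rows", "arguments": {"moves": [0,0,0,0.02,0,0,-1,0,0,0,0.04,0,0,-1,0,0,0,0.04,0,0,-1]}}

```text
clock: 30.4
tcp_pos: [0.4455, -0.289, 0.0297]
eef_rot: [[0.249, 0.969, -0.004], [0.969, -0.249, -0.007], [-0.008, -0.002, -1.0]]
contact_force: [-4.5, -17.9, -6.4]
finger_gap: 0.0332
finger_force: 50.0
```

```bash
python3 - <<'E'
from h import *
st()
E
```

```text
t 30.4 tcp [ 0.4455 -0.289   0.0297] psi -14.4 tool z [-0.004 -0.007 -1.   ] j [ 0.44  0.54  0.1   1.99 -0.08  0.61  0.34] gap 0.0332 F [ -4.5 -17.9  -6.4] ff 50.0
```

It's at the hard stop. I'll relax, open, retreat and check.

>>> {"name": "send_rows", "arguments": {"moves": [0,0,0,-0.04,0,0,0.6,0,0,0,-0.04,0,0,0.6,0,0,0,-0.04,0,0,0.6,0,0,0,-0.04,0,0,0.6,0,0,0,-0.04,0,0,0.6]}}

```text
clock: 31.02
tcp_pos: [0.4467, -0.2865, 0.0296]
eef_rot: [[0.244, 0.97, -0.004], [0.97, -0.244, 0.001], [-0.0, -0.004, -1.0]]
contact_force: [0.6, -0.0, 0.4]
finger_gap: 0.0729
finger_force: 0.0
```

>>> {"name": "send_rows", "arguments": {"moves": [0,0,0,0,0,-0.3,0.6,0,0,0,0,0,-0.7,0.6,0,0,0,0,0,-1,0.6,0,0,0,0,0,-1,0.6]}}

```text
clock: 31.52
tcp_pos: [0.4492, -0.2882, 0.1528]
eef_rot: [[0.245, 0.97, 0.002], [0.97, -0.245, -0.002], [-0.002, 0.003, -1.0]]
contact_force: [0.8, 0.8, -0.1]
finger_gap: 0.0736
finger_force: 0.0
```

>>> {"name": "send_rows", "arguments": {"moves": [0,0,0,-1,-0.3,-0.5,0.6,0,0,0,-1,-0.3,-0.5,0.6,0,0,0,-1,-0.3,-0.5,0.6,0,0,0,-1,-0.3,-0.5,0.6]}}

```text
clock: 32.02
tcp_pos: [0.3822, -0.3948, 0.2091]
eef_rot: [[0.247, 0.969, -0.004], [0.969, -0.247, 0.001], [0.0, -0.004, -1.0]]
contact_force: [0.9, 0.3, 1.0]
finger_gap: 0.0733
finger_force: 0.0
```

```bash
python3 - <<'E'
from h import *
st()
T=robot.camera("top");S=robot.camera("side")
cv2.imwrite("pics/n8.png",np.hstack([cv2.resize(T[175:265,320:440],(400,300),interpolation=cv2.INTER_CUBIC),cv2.resize(S[130:310,190:310],(400,600),interpolation=cv2.INTER_CUBIC)[:,:]]) if 0 else np.hstack([cv2.resize(T[165:265,120:440],(400,300)),cv2.resize(S[225:315,190:310],(400,300),interpolation=cv2.INTER_CUBIC)]))
c=blobs(T,(0,150,60),(10,255,255),(395,205,60,60),1);d=blobs(S,(0,150,60),(10,255,255),(215,265,35,50),1)
print([cen(x) for x in c],[cen(x) for x in d])
E
```

```text
t 32.02 tcp [ 0.3822 -0.3948  0.2091] psi -14.28 tool z [-0.004  0.001 -1.   ] j [ 0.6   0.31  0.18  1.84 -0.06  1.    0.56] gap 0.0733 F [0.9 0.3 1. ] ff 0.0
[array([418.08442504, 229.20087336])] [array([232.12525253, 283.12727273])]
```

View pics/n8.png

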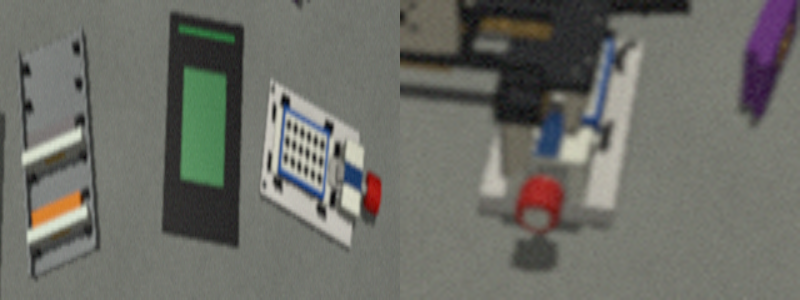

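The knob is back at its starting pixel (418,229), the cartridge lies flat and centred in the nest, and orange and grey still stand in the rack. I'll hand the job in.

```bash
python3 -c "
from station import robot
print(robot.job_done())"
```

```text
the job is handed in; nothing more can be done
None
```

I handed the job in at about 32 s: the blue cartridge was laid on the reader pad, then seated flat in the nest with the clamp knob fully home, and orange and grey still stand in the rack; no verdict came back.

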